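# Clamp the sink waste pipe a quarter turn past touching

## Robot

A 6-joint arm with a two-finger parallel gripper is mounted at the origin on the work surface. World frame = base frame: x ahead of the robot, y to its left, z up, the work surface at z = 0. Lengths are in m, angles in degrees, forces in N, time in s.
With the tool pointing down it reaches from about 0.225 to 0.725 m from the base axis. Payload 3.1 kg.
Tool frame: the origin (TCP) lies between the finger pads; the fingertips stand 14 mm ahead of it and the grasp point (between the pads) lies 5 mm behind it; z points along the fingers, y is the direction in which the jaws open and shut (so a half turn about z gives the same grasp; the last joint's range is limited). The gripper opens to 85 mm and grips with 20 to 120 N. Pads are 22 mm wide; open, the fingers measure 114 mm over their backs; the gripper's body (76 mm by 85 mm) begins 54 mm behind the grasp point. The pads swing forward as they close: fully open they stand 13 mm farther back than shut.
Start: joints at [68.824, 2.75, 5.684, 92.934, 0, 82.678], TCP at [0.126, 0.51, 0.245] pointing down, gripper open.
Joint ranges: [-166.93, 166.93], [-56.73, 111.36], [-69.38, 81.34], [-121.58, 131.49], [-85.45, 84.26], [-180, 180]. Speed limits (degrees/s): [159.86, 159.86, 180, 180, 180, 180].

## Interface

Orientations are given as a 3x3 rotation matrix whose columns are the frame's x, y, z axes.
In Python, from rig import ctrl gives the robot as it stands.
- The arm moves only by the tool step_arm, never from a script. Its argument "plan" is a list of rows, each a list of 3 entries, a list of its own where there are three numbers: the turn, a rotation vector about the tool's x, y, z in degrees, then the shift along the tool's x, y, z in m, then the finger opening in m, from 0 to 0.0854. A call has 1 to 5 rows; each row shifts and turns the commanded pose from where the row before left it, along the tool's axes as they then stand; what a row does not reach is not made up. A row lasts 1/10 s, in which the tool goes at most 50 mm and 8.59 degrees, less where a joint would pass 70% of its speed; a pose out of reach is approached as far as the arm can. A call is refused whole if a number of a shift passes 0.05 or a number of a turn 8.59, either way. A call with a gripper value outside its range is refused whole. The fingers move at their own pace and stop on an object; "grip_force" is the grip in N (left out, the last holds). Time passes only in rows, so rows that do not move let the fingers close. It gives the time, the measured TCP pose, the force and the opening at its end, in the units of the state.
- ctrl.read_state(): the state, without advancing time (a new reading comes with each control period).
- ctrl.camera(name): name is "side" or "top"; returns (picture, depth): 384x512x3 uint8, red, green, blue; 384x512 float32, m along the optical axis (not along the pixel's ray), 0 where there is no reading.
- ctrl.camera_params(name): a dict with "fx", "fy", "cx", "cy" (pixels), "cam_to_world" (4x4, takes a point from camera to world coordinates). Camera axes: x right, y down, z forward; pixel columns grow to the right and rows downward; lengths in m; the calibration is good to about 2 mm. A picture is of the moment at which its call begins. camera_params takes no time and is no camera call.
- ctrl.sign_off(): hands the job in, once; it reports no verdict.
The state is a dict: "time_s": time; "joint_positions": joint angles; "dq": joint speeds; "joint_efforts": joint torques, N m; "ee_pos": TCP position; "eef_rot": TCP orientation; "contact_force": force on the tool from outside, world axes, zero at the start; "wrist_torque": the same for the moment, N m; "width": finger opening in m.
Only numpy, scipy, OpenCV 4.12 (cv2) and the standard library are available. Lean on these libraries where they do the work, as an engineer would, in place of code of your own. Each camera call takes 0.05 s, during which the arm holds its last target.

## Task

Take the white waste pipe off the scouring-pad tray and lay it down in both cradles of the clamp stand, plain end under the clamp's foot and collar just outside the other cradle. Then turn the clamp's knob clockwise until the foot just touches the pipe, give it a quarter of a turn more and let go. Leave everything else where it stands.

Things in the scene. Friction and masses are not known exactly. Their poses are not given: they have to be found in the camera images.
- pipe_mid (a point): white plastic waste pipe, 200 mm long, 34 mm outside diameter, 140 g; point on its axis at mid-length. y runs along the pipe: from y = -100 to -76 mm it carries a round ribbed collar (union nut) 46 to 50 mm across; the +y end is plain. It balances 16 mm from this point towards the collar. It starts level across the tray's notched end walls, axis 43 mm above the work surface, pointing any way
- pipe_collar (a point): middle of that pipe's collar, on the pipe's axis, 88 mm from the pipe's mid-length
- tray: fixed square aluminium scouring-pad tray, 110 mm square, origin under its centre, y along the pipe on it. Its end walls at y = +53 and -53 mm, 35 mm tall at most, have notches 9 mm deep that stop the pipe rolling: lift it straight up. Side walls 12 mm tall; two pads 15 mm tall lie inside
- stand: fixed grey clamp stand, origin 25 mm in +y from under the seat point; y here is from the seat: base 85 mm (x) by y = -76 to +146 mm, 12 mm thick. Two steel cradles with shallow V tops, 22 mm long (y), 50 mm across, at y = -55 and +80 mm. At y = +116 to +140 mm stands a post; from it the clamp arm, 28 mm wide, reaches back over the +80 cradle as far as y = +62 mm, its underside 128 mm or more up
- seat (a point): on the stand, where the pipe's mid-length belongs: a pipe that is home has its axis along this point's y axis (pipe +y the same way), 60 mm above the work surface, resting in both cradles, underside 4.4 mm below the cradle lips. Its collar is then 10 mm outside the y = -55 mm cradle and its plain end is 9 mm past the other one, 16 mm short of the post. z is up
- knob_grip (a point): black bar-shaped knob on top of the clamp arm, over the y = +80 mm cradle: bar 56 mm long (this point's x axis), 14 mm thick (y), 34 mm tall; this point is on its vertical turning axis, 14 mm below the bar's top and 30 mm above the arm's top. It keeps its height as it turns. Arm, knob and foot stand 0 to 3 mm higher in some starts
- knob (a joint): angle of the knob, rad; grows as it is turned clockwise seen from above, which lowers the foot; 0 to 6.2. One full turn lowers the foot 36 mm (5.73 mm per rad). It turns stiffly (0.15 N m, up to 0.25 N m when tightening) and stays where it is left
- foot_face (a point): centre of the underside of the round black rubber foot (26 mm across) below the clamp arm, over the y = +80 mm cradle; at the start it is 8 to 15.5 mm above where the top of the seated pipe will be
- foot (a joint): how far the sprung foot is pushed back up its spindle, m: 0 while it hangs free, growing 5.73 mm per rad of knob once it bears on the pipe (9.0 mm for a quarter turn); at 15 mm the spring is solid. The spring pushes about 2 N at touch and 1.5 N more per mm
- tin: round chrome washer tin with its hinged lid shut, 74 mm across, 30 mm tall; stands between the stand and the tray; loose, to be left alone; origin at the centre of its underside
- plunger: black rubber plunger cup without its stick, 114 mm across, 85 mm tall; loose, to be left alone; origin at the centre of its underside
- bottle: green dish-soap bottle, 64 mm across, 190 mm tall; loose, to be left alone; origin at the centre of its underside
- jar: glass jar with a steel cap, 76 mm across, 95 mm tall; loose, to be left alone; origin at the centre of its underside
- wrench: grey pipe wrench lying flat, about 220 mm long and up to 60 mm wide, 20 mm tall; its length is its x axis; loose, to be left alone; origin on the work surface
- beaker: white cup, 70 mm across, 90 mm tall; loose, to be left alone; origin at the centre of its underside
- offcut: short upright ring of grey pipe, 50 mm across, 75 mm tall; loose, to be left alone; origin at the centre of its underside
Things that resemble listed ones, but are neither listed nor needed, are in the scene too. What is shaped like the part that bears pipe_mid but purple or yellow is not meant.

How it is judged (in metres and radians):
On the way, in this order (a step that is already met when the one before it is completed fails the run):
1. the pipe lies home in both cradles, the right way round, with the foot not yet on it (x of pipe_mid in the frame of seat between -0.005 and 0.005 m and y of pipe_mid in the frame of seat between -0.015 and 0.015 m and z of pipe_mid in the frame of seat between -0.004 and 0.004 m and angle between the y axis of pipe_mid and the y axis of seat, either way round below 0.07 rad and y of pipe_collar in the frame of seat below -0.06 m and value of joint foot below 0.0008 m), for 0.2 s.
2. the foot touches the pipe and begins to be pushed back (value of joint foot above 0.0015 m), for 0.1 s.
At the end, for the whole second after the job is handed in: Pipe at rest in both cradles, collar away from the clamp: mid-length within 15 mm along, 5 mm across, 4 mm in height of the seat point, within 4 degrees. Foot pushed back 5.6 to 12.4 mm (a quarter turn past touch, give or take a tenth of a turn); knob still (x of pipe_mid in the frame of seat between -0.005 and 0.005 m and y of pipe_mid in the frame of seat between -0.015 and 0.015 m and z of pipe_mid in the frame of seat between -0.004 and 0.004 m and angle between the y axis of pipe_mid and the y axis of seat, either way round below 0.07 rad and y of pipe_collar in the frame of seat below -0.06 m and value of joint foot between 0.0056 and 0.0124 m and linear speed of pipe below 0.02 m/s and velocity of joint knob between -0.05 and 0.05 rad/s).
It fails at once if one of the other loose things (tin, plunger cup, bottle, jar, wrench, cup, pipe ring) is shoved 3 cm or more (distance of any of tin, plunger, bottle, jar, wrench, beaker, offcut from where it was at the start of the episode above 0.03 m).
It also fails if it takes over 72 s, if anything falls off the work surface, if the arm or the gripper's body presses on something with over 40 N, if the wrist force passes 120 N, or if a joint passes its speed limit or range.

## Working session

There is one attempt and no reset: what is moved stays moved. The work goes in short steps, Python scripts to look and compute and a tool call to move; the robot and the scene stay as the last step left them, time stands still between calls to the robot, and variables do not carry over. Pictures are saved under pics/ and viewed, and the job is handed in when it is done.

Besides the shell and the picture viewer there is one more tool, called after ">>>" by a JSON object that holds its "op" and its "data". step_arm: Moves the arm, as the interface text tells. Its arguments: {"type":"object","properties":{"plan":{"type":"array"},"grip_force":{"type":"number"}},"required":["plan"]}

```bash
ls; mkdir -p pics; python3 - <<'E'
from rig import ctrl
import cv2,numpy as np
for n in("top","side"):
    p,d=ctrl.camera(n); np.savez(f"{n}0.npz",p=p,d=d); cv2.imwrite(f"pics/{n}0.png",cv2.resize(p[:,:,::-1],(800,600)))
    c=ctrl.camera_params(n); print(n,c['fx'],c['cx'],c['cy'],np.round(c['cam_to_world'],3).tolist())
s=ctrl.read_state();print(s)
E
```

```text
pics
top 443.36688337071695 253.26978820153178 185.86109128672712 [[0.027, -0.991, 0.13, 0.37], [-0.999, -0.03, -0.024, 0.022], [0.028, -0.129, -0.991, 1.357], [0.0, 0.0, 0.0, 1.0]]
side 354.66864240850754 254.76726014656376 194.26300814724945 [[0.801, -0.373, 0.468, -0.06], [-0.598, -0.525, 0.605, -0.726], [0.02, -0.765, -0.643, 0.885], [0.0, 0.0, 0.0, 1.0]]
{'time_s': 0.1, 'joint_positions': array([6.88260028e+01, 2.79074111e+00, 5.59905998e+00, 9.29343146e+01,
       1.87179487e-03, 8.26766116e+01]), 'dq': array([ 0.12589523, -0.09627394,  0.25002552, -0.06454507, -0.04869159,
       -0.08872402]), 'joint_efforts': array([ 3.13159297e-03, -3.39852870e+01,  3.20934713e+01,  1.58127153e-02,
       -3.04054936e-05, -1.45426412e-05]), 'ee_pos': array([0.12549689, 0.50922881, 0.24420182]), 'eef_rot': array([[-9.70923069e-01,  2.39390295e-01, -8.24759492e-04],
       [ 2.39391511e-01,  9.70920979e-01, -2.03877719e-03],
       [ 3.12712821e-04, -2.17693623e-03, -9.99997582e-01]]), 'contact_force': array([0.29884975, 0.1231043 , 0.73251234]), 'wrist_torque': array([ 0.01185407,  0.00703003, -0.01546964]), 'width': 0.08531357907134335}
```

View pics/top0.png

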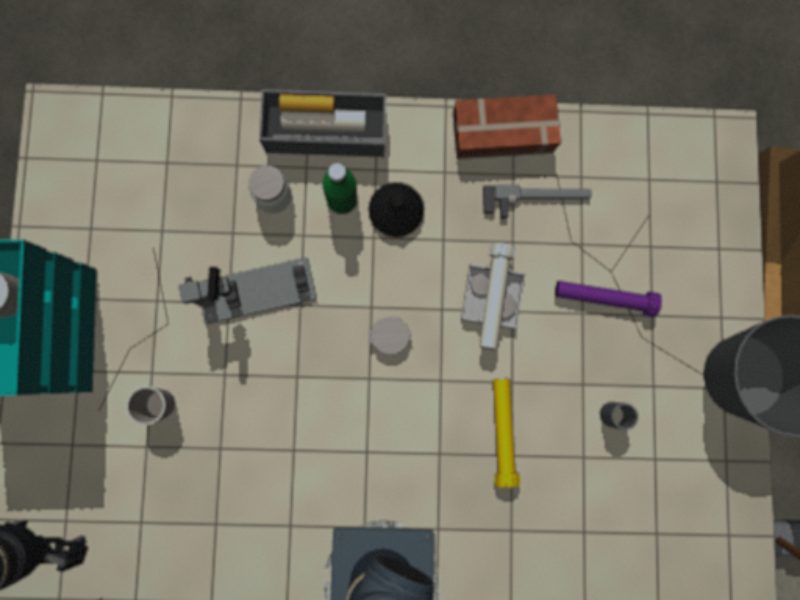

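View pics/side0.png

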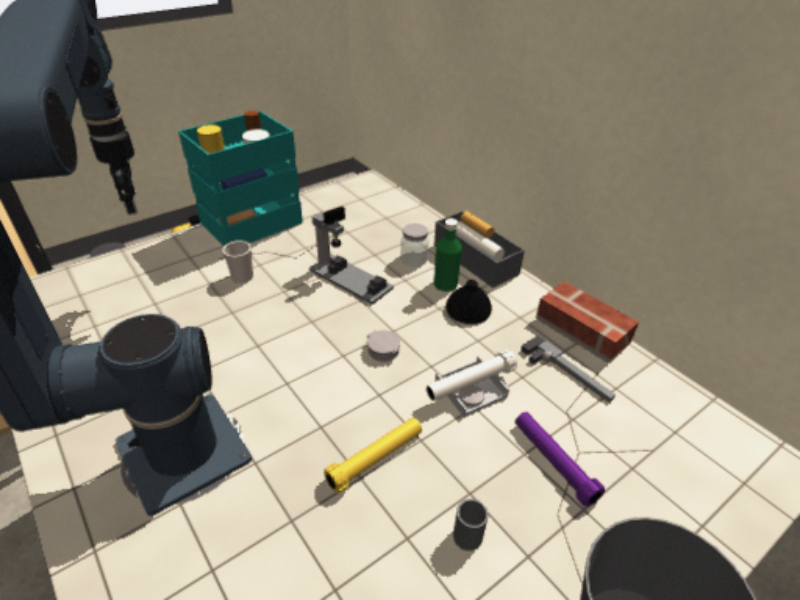

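The top view shows the white pipe on the tray at about (497,295), with its collar at (502,250) and its plain end at (490,345). The clamp stand runs from (190,290) at the post to (310,280), with the knob at (213,287).

Things that could be taken for the pipe, in top-view pixels:
- White pipe on the tray (497,295). This matches the description: white, ribbed collar, lying on the tray.
- Purple pipe (610,297).
- Yellow pipe (507,435).
- Pale roll in the dark box (322,121).

I'm choosing the first and checking it in close crops.

```bash
cat > h.py <<'E'
import numpy as np,cv2
from rig import ctrl
def world(n,uv,z):
    c=ctrl.camera_params(n);T=np.array(c['cam_to_world'])
    uv=np.atleast_2d(uv).astype(float)
    r=np.c_[(uv[:,0]-c['cx'])/c['fx'],(uv[:,1]-c['cy'])/c['fy'],np.ones(len(uv))]@T[:3,:3].T
    o=T[:3,3]; return o+r*((z-o[2])/r[:,2])[:,None]
def cloud(n,d):
    c=ctrl.camera_params(n);T=np.array(c['cam_to_world'])
    v,u=np.mgrid[:d.shape[0],:d.shape[1]]
    P=np.stack([(u-c['cx'])/c['fx']*d,(v-c['cy'])/c['fy']*d,d],-1)@T[:3,:3].T+T[:3,3]
    P[d==0]=np.nan; return P
def proj(n,P):
    c=ctrl.camera_params(n);T=np.array(c['cam_to_world'])
    q=(np.atleast_2d(P)-T[:3,3])@T[:3,:3]
    return np.c_[q[:,0]/q[:,2]*c['fx']+c['cx'],q[:,1]/q[:,2]*c['fy']+c['cy']]
E
python3 - <<'E'
from h import *
t=np.load('top0.npz');s=np.load('side0.npz')
def crop(p,x,y,w,h,W,H): return cv2.resize(p[y:y+h,x:x+w,::-1],(W,H),interpolation=cv2.INTER_CUBIC)
a=crop(t['p'],105,150,110,82,400,300);b=crop(t['p'],280,145,80,90,400,300)
c=crop(s['p'],190,125,70,75,400,300);d=crop(s['p'],255,210,90,65,400,300)
cv2.imwrite('pics/crop0.png',np.vstack([np.hstack([a,b]),np.hstack([c,d])]))
# white pipe
P=cloud('top',t['d']);p=t['p'].astype(int)
v,u=np.mgrid[:384,:512]
m=(p.min(2)>150)&(np.ptp(p,axis=2)<30)&(P[...,2]>.04)&(u>280)&(u<350)&(v>140)&(v<240)
n,l,st,_=cv2.connectedComponentsWithStats(m.astype(np.uint8));k=1+st[1:,4].argmax();m=l==k;print(st[k])
Q=P[m];print(np.nanmedian(Q,0),np.nanpercentile(Q[:,2],[5,50,95]))
uv=np.c_[u[m],v[m]];c,e,a=cv2.fitLine(uv.astype(np.float32),cv2.DIST_HUBER,0,.01,.01)[0:3] if 0 else (0,0,0)
box=cv2.minAreaRect(uv.astype(np.float32));print(box)
W=world('top',cv2.boxPoints(box),.043);print(W)
# stand top heights
for name,(x0,x1,y0,y1) in dict(stand=(110,205,160,215)).items():
    m=(u>=x0)&(u<x1)&(v>=y0)&(v<y1)
    for lo,hi in((.006,.02),(.035,.065),(.12,.16),(.16,.22)):
        mm=m&(P[...,2]>lo)&(P[...,2]<hi);q=P[mm]
        if len(q)>5: print(lo,len(q),np.median(q,0),cv2.minAreaRect(q[:,:2].astype(np.float32)))
E
```

```text
[309 165  14  57 386]
[ 0.52333572 -0.19550503  0.05904949] [0.05312759 0.05904949 0.06337205]
((315.66998291015625, 192.80999755859375), (6.9296464920043945, 56.56854248046875), 8.13010311126709)
[[ 0.44426072 -0.17615543  0.043     ]
 [ 0.61389804 -0.19861488  0.043     ]
 [ 0.61155228 -0.21945386  0.043     ]
 [ 0.44192955 -0.19664007  0.043     ]]
0.006 1598 [0.53794837 0.25040972 0.01275475] ((0.5353744626045227, 0.28409379720687866), (0.16635210812091827, 0.2874462306499481), 1.5660009384155273)
0.035 218 [0.546515   0.18503355 0.04263418] ((0.5405510067939758, 0.26287806034088135), (0.05008402094244957, 0.20500479638576508), 14.82595443725586)
0.12 297 [0.52163302 0.33956853 0.15334088] ((0.5260642766952515, 0.3281704783439636), (0.04388805478811264, 0.08331069350242615), 11.903632164001465)
0.16 170 [0.52636547 0.30169048 0.19053686] ((0.5293912887573242, 0.32843056321144104), (0.06328107416629791, 0.05448867008090019), 87.70039367675781)
```

View pics/crop0.png

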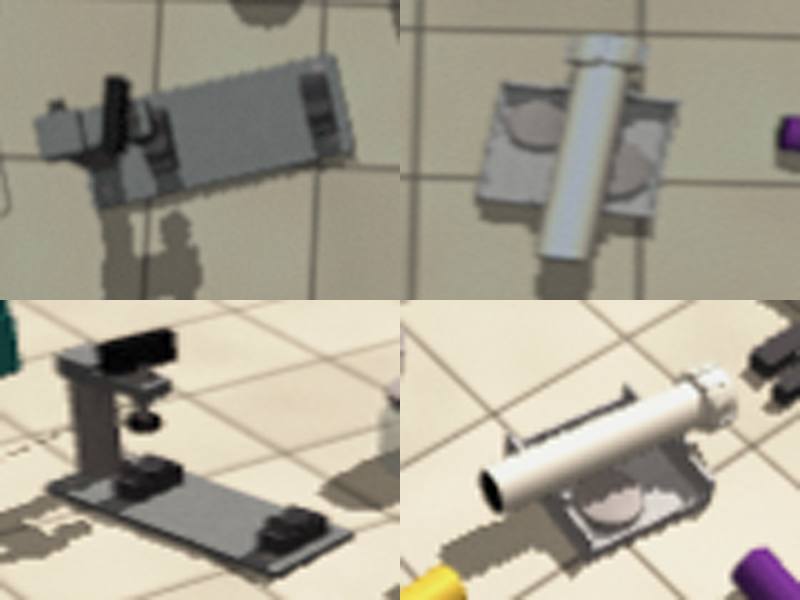

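```bash
python3 - <<'E'
from h import *
t=np.load('top0.npz')
P=cloud('top',t['d']);p=t['p'].astype(int)
v,u=np.mgrid[:384,:512]
# pipe
m=(u>295)&(u<345)&(v>150)&(v<230)&(P[...,2]>.045)&(P[...,2]<.08)&(p.min(2)>110)
n,l,st,_=cv2.connectedComponentsWithStats(m.astype(np.uint8));k=1+st[1:,4].argmax();m=l==k
q=P[m];print(len(q),np.median(q,0))
f=cv2.fitLine(q[q[:,2]>.053][:,:2].astype(np.float32),cv2.DIST_HUBER,0,.001,.001).ravel();d=f[:2]*(-1 if f[0]>0 else 1);o=f[2:]
n_=np.array([-d[1],d[0]])
s=(q[:,:2]-o)@d;w=(q[:,:2]-o)@n_
print('dir',d,np.degrees(np.arctan2(d[1],d[0])),'s',s.min(),s.max(),'o',o)
for b in np.arange(-.12,.12,.01):
    k=(s>=b)&(s<b+.01)
    if k.sum()>2: print(round(b,3),k.sum(),np.round([w[k].min(),w[k].max(),np.median(w[k]),np.percentile(q[k,2],90)],4))
mid=o+d*(s.min()+s.max())/2;print('mid',mid,'len',np.ptp(s))
# base: color gray, plane z .012
reg=(u>115)&(u<205)&(v>160)&(v<215)
b=reg&(abs(P[...,2]-.012)<.004)&(p.max(2)<140)
n,l,st,_=cv2.connectedComponentsWithStats(b.astype(np.uint8));k=1+st[1:,4].argmax();b=l==k
q=P[b];r=cv2.minAreaRect(q[:,:2].astype(np.float32));print('base',len(q),r);print(cv2.boxPoints(r))
c=reg&(P[...,2]>.036)&(P[...,2]<.058)
n,l,st,ce=cv2.connectedComponentsWithStats(c.astype(np.uint8))
for i in range(1,n):
    if st[i,4]>15:
        q=P[l==i];print('cradle',st[i],q[:,:2].mean(0),np.percentile(q[:,2],[10,50,95]),cv2.minAreaRect(q[:,:2].astype(np.float32)))
kb=reg&(P[...,2]>.165)&(p.max(2)<60)
q=P[kb];print('knob',len(q),np.percentile(q[:,2],[5,50,95]),cv2.minAreaRect(q[:,:2].astype(np.float32)),q.mean(0))
ar=reg&(P[...,2]>.13)&(P[...,2]<.165);q=P[ar];print('arm',np.percentile(q[:,2],[10,50,90]))
ys,xs=np.where(kb);print(xs.min(),xs.max(),ys.min(),ys.max())
E
```

```text
698 [ 0.54233044 -0.19801487  0.05868077]
dir [-0.99103504  0.13360238] 172.32217 s -0.09581394864448399 0.10466886883116801 o [ 0.54355    -0.20014316]
-0.1 27 [-0.0211  0.0226 -0.0025  0.0675]
-0.09 49 [-0.0207  0.0255  0.0004  0.0668]
-0.08 47 [-0.0226  0.0221 -0.0028  0.0673]
-0.07 29 [-0.0153  0.0115 -0.0014  0.062 ]
-0.06 31 [-0.0149  0.0128 -0.0025  0.0625]
-0.05 33 [-0.0152  0.0113 -0.0044  0.063 ]
-0.04 31 [-0.0138  0.0119 -0.0008  0.0619]
-0.03 29 [-0.0153  0.0129 -0.0023  0.0619]
-0.02 34 [-0.0144  0.0128 -0.0023  0.0623]
-0.01 33 [-0.0159  0.0127 -0.0021  0.0619]
-0.0 32 [-0.0149  0.0125 -0.0011  0.0623]
0.01 36 [-0.015   0.0127 -0.0028  0.0629]
0.02 31 [-0.0147  0.0121 -0.0009  0.0617]
0.03 32 [-0.0129  0.0129  0.0002  0.0622]
0.04 34 [-0.015   0.0121 -0.0016  0.062 ]
0.05 35 [-0.0152  0.0132 -0.0029  0.0617]
0.06 34 [-0.0149  0.0113 -0.001   0.0617]
0.07 32 [-0.0138  0.0136 -0.0012  0.0614]
0.08 37 [-0.0152  0.0116 -0.0041  0.0618]
0.09 33 [-0.0151  0.0131 -0.0017  0.0622]
0.1 19 [-0.0147  0.0101 -0.0022  0.0635]
mid [ 0.53916225 -0.19955164] len 0.200482817475652
base 1157 ((0.540250837802887, 0.26104360818862915), (0.08636568486690521, 0.22136065363883972), 14.204474449157715)
[[0.47122917 0.35774368]
 [0.5255473  0.14315087]
 [0.6092725  0.16434354]
 [0.55495435 0.37893635]]
cradle [187 169  11  17 107] [0.56329669 0.17431338] [0.03773298 0.04345318 0.04938474] ((0.5640730261802673, 0.1746312379837036), (0.04740883782505989, 0.021988553926348686), 15.318623542785645)
cradle [144 179   9  18  75] [0.5233128  0.30062665] [0.03710353 0.04214977 0.04946317] ((0.529285728931427, 0.3047046661376953), (0.049946121871471405, 0.02195296436548233), 14.085001945495605)
knob 141 [0.17074718 0.19108193 0.19665727] ((0.5273106694221497, 0.30400171875953674), (0.014295736327767372, 0.05229106545448303), 87.70039367675781) [0.52566386 0.30249275 0.18826238]
arm [0.14509705 0.15376478 0.15893344]
133 140 171 191
```

The crops confirm the choice: white pipe, ribbed collar at the far (+x) end, measured length 200.5 mm and top at z 0.062. Other measurements:
- **Pipe:** mid (0.539, -0.198), +y pointing at 172.3°.
- **Stand:** base measures 221×86 mm and the cradles are 134.7 mm apart. That puts the seat at about (0.5497, 0.2274) with yaw 104.6°.
- **Knob:** about (0.528, 0.304), bar 52×14 mm seen, yaw about -2.3°.

I'll grasp 6 mm towards the plain end from mid, so the fingers miss the -55 cradle during the slide.

```bash
cat >> h.py <<'E'
from scipy.spatial.transform import Rotation as Ro
def go(pos,yaw):
    s=ctrl.read_state();R=np.array(s['eef_rot']);a=np.radians(yaw)
    T=np.array([[np.cos(a),np.sin(a),0],[np.sin(a),-np.cos(a),0],[0,0,-1]])
    print('t',round(s['time_s'],2),'pos',np.round(s['ee_pos'],4),'turn',np.round(np.degrees(Ro.from_matrix(R.T@T).as_rotvec()),2),
     'shift now',np.round(R.T@(np.array(pos)-s['ee_pos']),4),'shift after turn',np.round(T.T@(np.array(pos)-s['ee_pos']),4),'F',np.round(s['contact_force'],1),'w',round(s['width'],4),'j6',round(float(s['joint_positions'][5]),1))
E
python3 -c "
from h import *
go([.5334,-.1972,.245],172.3)"
```

```text
t 0.1 pos [0.1255 0.5092 0.2442] turn [-0.12 -0.02 -6.15] shift now [-5.652e-01 -5.882e-01  3.000e-04] shift after turn [-0.4989 -0.6454 -0.0008] F [0.3 0.1 0.7] w 0.0853 j6 82.7
```

>>> {"op": "step_arm", "data": {"plan": [[[0, 0, -6.2], [0, 0, 0], 0.08], [[0, 0, 0], [-0.02, -0.026, 0], 0.08], [[0, 0, 0], [-0.025, -0.032, 0], 0.08], [[0, 0, 0], [-0.025, -0.032, 0], 0.08], [[0, 0, 0], [-0.025, -0.032, 0], 0.08]]}}

```text
time_s: 0.6
ee_pos: [0.2038, 0.3747, 0.2446]
eef_rot: [[-0.991, 0.132, -0.0], [0.132, 0.991, -0.001], [0.0, -0.001, -1.0]]
contact_force: [0.9, -0.2, 1.1]
width: 0.0806
```

>>> {"op": "step_arm", "data": {"plan": [[[0, 0, 0], [-0.025, -0.032, 0], 0.08], [[0, 0, 0], [-0.025, -0.032, 0], 0.08], [[0, 0, 0], [-0.025, -0.032, 0], 0.08], [[0, 0, 0], [-0.025, -0.032, 0], 0.08], [[0, 0, 0], [-0.025, -0.032, 0], 0.08]]}}

```text
time_s: 1.1
ee_pos: [0.3065, 0.1994, 0.2449]
eef_rot: [[-0.991, 0.133, -0.0], [0.133, 0.991, -0.0], [0.0, -0.0, -1.0]]
contact_force: [0.8, 0.8, -0.2]
width: 0.0802
```

>>> {"op": "step_arm", "data": {"plan": [[[0, 0, 0], [-0.025, -0.032, 0], 0.08], [[0, 0, 0], [-0.025, -0.032, 0], 0.08], [[0, 0, 0], [-0.025, -0.032, 0], 0.08], [[0, 0, 0], [-0.025, -0.032, 0], 0.08], [[0, 0, 0], [-0.025, -0.032, 0], 0.08]]}}

```text
time_s: 1.6
ee_pos: [0.4091, 0.0241, 0.2449]
eef_rot: [[-0.991, 0.134, -0.0], [0.134, 0.991, 0.0], [0.0, 0.0, -1.0]]
contact_force: [0.3, -0.3, 0.6]
width: 0.0795
```

```bash
python3 -c "
from h import *
go([.5334,-.1972,.12],172.3)"
```

```text
t 1.6 pos [0.4091 0.0241 0.2449] turn [ 0.01 -0.03  0.02] shift now [-0.1529 -0.2027  0.1248] shift after turn [-0.1529 -0.2026  0.1249] F [ 0.3 -0.3  0.6] w 0.0795 j6 1.6
```

>>> {"op": "step_arm", "data": {"plan": [[[0, 0, 0], [-0.025, -0.033, 0.01], 0.07], [[0, 0, 0], [-0.025, -0.033, 0.01], 0.07], [[0, 0, 0], [-0.025, -0.033, 0.01], 0.07], [[0, 0, 0], [-0.025, -0.033, 0.015], 0.07], [[0, 0, 0], [-0.025, -0.033, 0.02], 0.07]]}}

```text
time_s: 2.1
ee_pos: [0.5116, -0.1563, 0.1801]
eef_rot: [[-0.991, 0.134, 0.001], [0.134, 0.991, -0.0], [-0.001, -0.0, -1.0]]
contact_force: [0.9, 1.3, -0.7]
width: 0.0699
```

>>> {"op": "step_arm", "data": {"plan": [[[0, 0, 0], [-0.02, -0.027, 0.02], 0.07], [[0, 0, 0], [-0.008, -0.011, 0.02], 0.07], [[0, 0, 0], [0, 0, 0.015], 0.07], [[0, 0, 0], [0, 0, 0.005], 0.07], [[0, 0, 0], [0, 0, 0], 0.07]]}}

```text
time_s: 2.6
ee_pos: [0.5322, -0.1945, 0.1192]
eef_rot: [[-0.991, 0.132, -0.003], [0.132, 0.991, 0.002], [0.003, 0.001, -1.0]]
contact_force: [0.2, -0.2, 0.3]
width: 0.0697
```

```bash
python3 - <<'E'
from h import *
go([.5334,-.1972,.043],172.3)
p,d=ctrl.camera('side');q,_=ctrl.camera('top')
a=cv2.resize(p[190:290,240:350,::-1],(400,364));b=cv2.resize(q[140:240,270:380,::-1],(400,364));cv2.imwrite('pics/pre.png',np.hstack([a,b]))
E
```

```text
t 2.6 pos [ 0.5322 -0.1945  0.1192] turn [ 0.07 -0.16  0.1 ] shift now [-0.0017 -0.0027  0.0762] shift after turn [-0.0015 -0.0026  0.0762] F [ 0.2 -0.2  0.3] w 0.0697 j6 -19.3
```

View pics/pre.png

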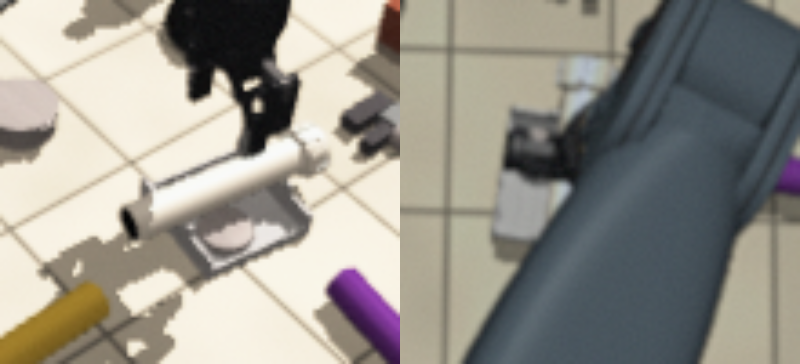

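The side crop shows the fingers straddling the pipe above its middle, at about (265,130) in the crop. Descending.

>>> {"op": "step_arm", "data": {"plan": [[[0, 0, 0], [-0.0015, -0.0026, 0.016], 0.07], [[0, 0, 0], [0, 0, 0.02], 0.07], [[0, 0, 0], [0, 0, 0.02], 0.07], [[0, 0, 0], [0, 0, 0.015], 0.07], [[0, 0, 0], [0, 0, 0.005], 0.07]]}}

```text
time_s: 3.2
ee_pos: [0.5338, -0.1977, 0.0434]
eef_rot: [[-0.991, 0.132, -0.001], [0.132, 0.991, 0.001], [0.002, 0.001, -1.0]]
contact_force: [-0.4, 1.0, 0.4]
width: 0.07
```

```bash
python3 -c "
from h import *
go([.5334,-.1972,.043],172.3)"
```

```text
t 3.2 pos [ 0.5338 -0.1977  0.0434] turn [ 0.03 -0.09  0.09] shift now [0.0005 0.0005 0.0004] shift after turn [0.0005 0.0005 0.0004] F [-0.4  1.   0.4] w 0.07 j6 -19.5
```

>>> {"op": "step_arm", "data": {"plan": [[[0, 0, 0], [0, 0, 0], 0.035], [[0, 0, 0], [0, 0, 0], 0.03], [[0, 0, 0], [0, 0, 0], 0.025], [[0, 0, 0], [0, 0, 0], 0.025], [[0, 0, 0], [0, 0, 0], 0.025]], "grip_force": 50}}

```text
time_s: 3.7
ee_pos: [0.5356, -0.2003, 0.0463]
eef_rot: [[-0.991, 0.134, 0.003], [0.134, 0.991, -0.003], [-0.003, -0.003, -1.0]]
contact_force: [-0.7, -3.6, 5.1]
width: 0.0323
```

>>> {"op": "step_arm", "data": {"plan": [[[0, 0, 0], [0, 0, 0], 0.025], [[0, 0, 0], [0, 0, -0.01], 0.025], [[0, 0, 0], [0, 0, -0.01], 0.025], [[0, 0, 0], [0, 0, -0.015], 0.025], [[0, 0, 0], [0, 0, 0], 0.025]]}}

```text
time_s: 4.2
ee_pos: [0.5362, -0.1989, 0.0822]
eef_rot: [[-0.991, 0.133, 0.004], [0.133, 0.991, -0.001], [-0.004, -0.001, -1.0]]
contact_force: [0.0, -1.0, -1.4]
width: 0.0328
```

```bash
python3 - <<'E'
from h import *
go([.5334,-.1972,.25],172.3)
p,d=ctrl.camera('side')
a=cv2.resize(p[170:290,240:350,::-1],(550,600));cv2.imwrite('pics/lift.png',a)
E
```

```text
t 4.2 pos [ 0.5362 -0.1989  0.0822] turn [-0.04  0.25  0.08] shift now [ 0.0023  0.0012 -0.1678] shift after turn [ 0.003   0.0013 -0.1678] F [ 0.  -1.  -1.4] w 0.0328 j6 -19.5
```

View pics/lift.png

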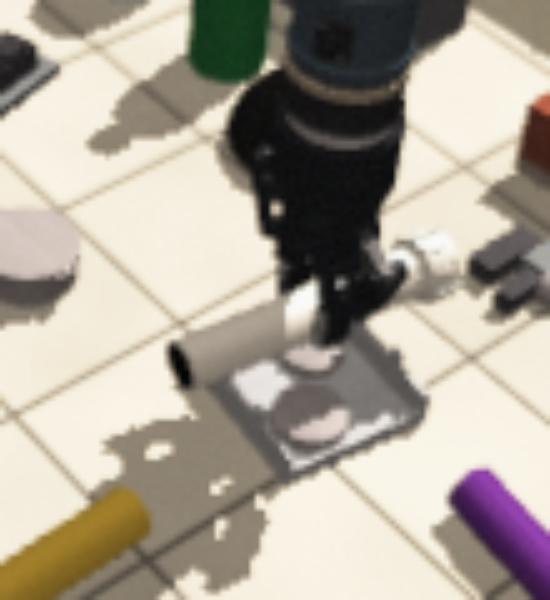

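The crop shows the pipe held level clear of the tray, plain end at (185,365) and collar at (430,260).

>>> {"op": "step_arm", "data": {"plan": [[[0, 0, 0], [0, 0, -0.03], 0.025], [[0, 0, 0], [0, 0, -0.04], 0.025], [[0, 0, 0], [0, 0, -0.04], 0.025], [[0, 0, 0], [0, 0, -0.04], 0.025], [[0, 0, 0], [0, 0, -0.02], 0.025]]}}

```text
time_s: 4.75
ee_pos: [0.5356, -0.1989, 0.2535]
eef_rot: [[-0.991, 0.133, 0.005], [0.133, 0.991, -0.002], [-0.005, -0.001, -1.0]]
contact_force: [1.5, -0.2, -1.7]
width: 0.0327
```

>>> {"op": "step_arm", "data": {"plan": [[[0, 0, 6], [0, 0, -0.005], 0.025], [[0, 0, 8], [0, 0, 0], 0.025], [[0, 0, 8], [0, 0, 0], 0.025], [[0, 0, 8], [0, 0, 0], 0.025], [[0, 0, 8], [0, 0, 0], 0.025]]}}

```text
time_s: 5.25
ee_pos: [0.5343, -0.1983, 0.2536]
eef_rot: [[-0.695, 0.719, -0.001], [0.719, 0.695, 0.001], [0.001, 0.0, -1.0]]
contact_force: [0.5, -0.3, -1.6]
width: 0.0326
```

>>> {"op": "step_arm", "data": {"plan": [[[0, 0, 8], [0, 0, 0], 0.025], [[0, 0, 8], [0, 0, 0], 0.025], [[0, 0, 8], [0, 0, 0], 0.025], [[0, 0, 5.7], [0, 0, 0], 0.025], [[0, 0, 0], [0, 0, 0], 0.025]]}}

```text
time_s: 5.75
ee_pos: [0.5343, -0.1983, 0.2536]
eef_rot: [[-0.253, 0.967, -0.001], [0.967, 0.253, 0.001], [0.001, -0.001, -1.0]]
contact_force: [-0.3, -0.1, -1.5]
width: 0.0325
```

```bash
python3 -c "
from h import *
go([.559,.1916,.255],104.6)"
```

```text
t 5.75 pos [ 0.5343 -0.1983  0.2536] turn [-0.05 -0.07  0.07] shift now [ 0.3709  0.1226 -0.001 ] shift after turn [ 0.3711  0.1221 -0.0014] F [-0.3 -0.1 -1.5] w 0.0325 j6 48.2
```

>>> {"op": "step_arm", "data": {"plan": [[[0, 0, 0], [0.02, 0.007, 0], 0.025], [[0, 0, 0], [0.035, 0.0115, 0], 0.025], [[0, 0, 0], [0.04, 0.013, 0], 0.025], [[0, 0, 0], [0.04, 0.013, 0], 0.025], [[0, 0, 0], [0.04, 0.013, 0], 0.025]]}}

```text
time_s: 6.25
ee_pos: [0.5457, -0.0132, 0.254]
eef_rot: [[-0.255, 0.967, -0.0], [0.967, 0.255, 0.0], [0.001, -0.0, -1.0]]
contact_force: [0.1, 0.0, -0.8]
width: 0.0322
```

>>> {"op": "step_arm", "data": {"plan": [[[0, 0, 0], [0.04, 0.013, 0], 0.025], [[0, 0, 0], [0.04, 0.013, 0], 0.025], [[0, 0, 0], [0.04, 0.013, 0], 0.025], [[0, 0, 0], [0.035, 0.0115, 0], 0.025], [[0, 0, 0], [0.02, 0.007, 0], 0.025]]}}

```text
time_s: 6.75
ee_pos: [0.5567, 0.1723, 0.2538]
eef_rot: [[-0.258, 0.966, -0.001], [0.966, 0.258, 0.001], [0.001, -0.001, -1.0]]
contact_force: [0.5, -0.8, -2.3]
width: 0.0324
```

>>> {"op": "step_arm", "data": {"plan": [[[0, 0, 0], [0.016, 0.005, 0], 0.025], [[0, 0, 0], [0.004, 0.001, 0], 0.025], [[0, 0, 0], [0, 0, 0], 0.025], [[0, 0, 0], [0, 0, 0], 0.025], [[0, 0, 0], [0, 0, 0], 0.025]]}}

```text
time_s: 7.25
ee_pos: [0.5582, 0.1887, 0.2544]
eef_rot: [[-0.251, 0.968, 0.0], [0.968, 0.251, -0.0], [-0.0, -0.0, -1.0]]
contact_force: [0.8, -0.4, -1.2]
width: 0.0326
```

```bash
python3 - <<'E'
from h import *
go([.559,.1916,.255],104.6)
p,d=ctrl.camera('side');q,e=ctrl.camera('top');np.savez('st1.npz',p=p,d=d,q=q,e=e)
cv2.imwrite('pics/st1.png',np.hstack([cv2.resize(p[60:220,170:330,::-1],(400,400)),cv2.resize(q[130:230,105:205,::-1],(400,400))]))
E
```

```text
t 7.25 pos [0.5582 0.1887 0.2544] turn [-0.01  0.02 -0.04] shift now [ 0.0026  0.0015 -0.0006] shift after turn [ 0.0026  0.0015 -0.0006] F [ 0.8 -0.4 -1.2] w 0.0326 j6 87.6
```

View pics/st1.png

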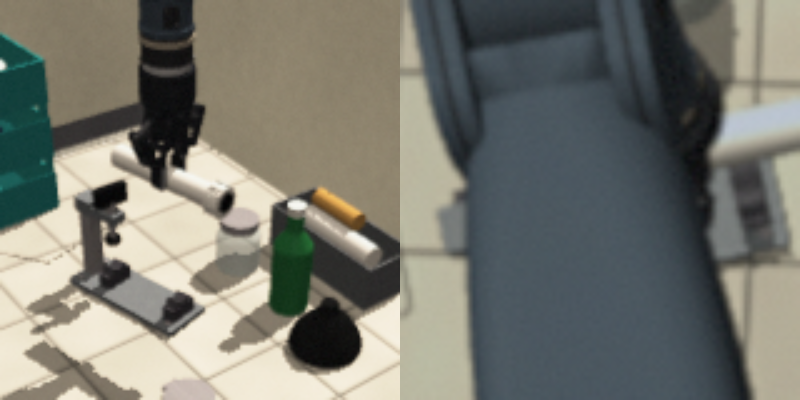

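```bash
cat >> h.py <<'E'
def pipe(n,p,d,zc,ctr,yaw,verbose=1):
    "visible white points around expected axis; in frame along(yaw)/across"
    P=cloud(n,d);p=p.astype(int);a=np.radians(yaw);ax=np.array([np.cos(a),np.sin(a)]);nx=np.array([ax[1],-ax[0]])
    r=P[...,:2]-np.array(ctr);s=r@ax;w=r@nx
    m=(abs(s)<.14)&(abs(w)<.035)&(abs(P[...,2]-zc)<.035)&(p.min(2)>60)&(np.ptp(p,axis=2)<45)
    k,l,st,_=cv2.connectedComponentsWithStats(m.astype(np.uint8))
    Q=np.c_[s[m],w[m],P[...,2][m]]
    return Q,m
E
python3 - <<'E'
from h import *
t=np.load('st1.npz')
for n,p,d in(('side',t['p'],t['d']),('top',t['q'],t['e'])):
    Q,m=pipe(n,p,d,.2544,(.5582,.1887),104.6)
    print(n,len(Q),Q[:,0].min(),Q[:,0].max())
    for b in np.arange(-.14,.14,.01):
        k=(Q[:,0]>=b)&(Q[:,0]<b+.01)
        if k.sum()>4: print(round(b,3),k.sum(),'w',np.round(np.percentile(Q[k,1],[3,50,97]),4),'z',np.round(np.percentile(Q[k,2],[3,50,97]),4))
E
```

```text
side 442 -0.10755991059112169 0.09508417463622107
-0.11 58 w [-0.0236 -0.0092  0.018 ] z [0.2299 0.2555 0.2726]
-0.1 40 w [-0.0261 -0.018   0.0057] z [0.2348 0.2641 0.2738]
-0.09 25 w [-0.0241 -0.0185  0.0072] z [0.2394 0.2665 0.274 ]
-0.08 23 w [-0.0191 -0.0139  0.0045] z [0.2427 0.2606 0.2684]
-0.07 23 w [-0.0187 -0.0134  0.0033] z [0.2431 0.262  0.2675]
-0.06 23 w [-0.0172 -0.0124  0.0026] z [0.2437 0.2618 0.2685]
-0.05 26 w [-0.0171 -0.0141  0.0037] z [0.2444 0.261  0.2681]
-0.04 24 w [-0.0175 -0.0123  0.0017] z [0.2409 0.2589 0.2681]
-0.03 21 w [-0.0184 -0.0122  0.0035] z [0.2423 0.2599 0.2678]
-0.02 30 w [-0.0226 -0.0143  0.0215] z [0.242  0.2614 0.2724]
-0.01 7 w [-0.0199 -0.0001  0.0151] z [0.2461 0.2662 0.2679]
0.0 16 w [-0.03    0.0134  0.0178] z [0.2403 0.2671 0.2865]
0.02 13 w [-0.0171 -0.0151 -0.0125] z [0.2418 0.2546 0.2628]
0.03 9 w [-0.0172 -0.0159 -0.0125] z [0.2436 0.2535 0.2601]
0.04 15 w [-0.0193 -0.0143 -0.0128] z [0.2431 0.2572 0.2651]
0.05 14 w [-0.0171 -0.0152 -0.0068] z [0.2435 0.2552 0.2658]
0.06 18 w [-0.0177 -0.0136  0.0008] z [0.2446 0.2596 0.2669]
0.07 24 w [-0.0182 -0.0112  0.0018] z [0.2418 0.2624 0.2684]
0.08 18 w [-0.0183 -0.0127  0.0016] z [0.2421 0.2595 0.2689]
0.09 12 w [-0.0161 -0.0116  0.0025] z [0.2473 0.2611 0.2675]
top 516 -0.10391978511620044 -0.007235059154257802
-0.11 30 w [-0.0221 -0.0049  0.018 ] z [0.2477 0.2693 0.2761]
-0.1 79 w [-0.0231 -0.004   0.0209] z [0.2546 0.2696 0.2762]
-0.09 77 w [-0.0223 -0.0032  0.021 ] z [0.2526 0.2701 0.2775]
-0.08 55 w [-0.0161 -0.0018  0.0159] z [0.2541 0.2656 0.2712]
-0.07 52 w [-0.0163 -0.0036  0.0146] z [0.2559 0.2653 0.272 ]
-0.06 54 w [-0.0158 -0.0031  0.0153] z [0.2546 0.2653 0.2713]
-0.05 56 w [-0.0159 -0.0024  0.0152] z [0.2551 0.2659 0.2695]
-0.04 53 w [-0.0156 -0.0026  0.015 ] z [0.2528 0.2667 0.2713]
-0.03 41 w [-0.0153 -0.006   0.0132] z [0.2554 0.2651 0.2723]
-0.02 18 w [-0.0203 -0.0134 -0.0041] z [0.2483 0.2618 0.2693]
```

In the hand, the pipe's mid sits 5 mm behind the TCP and its axis about 2.5 mm below it. It is level and aligned. Descending to the staging pose, short of the foot.

>>> {"op": "step_arm", "data": {"plan": [[[0, 0, 0], [0.0026, 0.0015, 0.02], 0.025], [[0, 0, 0], [0, 0, 0.035], 0.025], [[0, 0, 0], [0, 0, 0.035], 0.025], [[0, 0, 0], [0, 0, 0.035], 0.025], [[0, 0, 0], [0, 0, 0.025], 0.025]]}}

```text
time_s: 7.85
ee_pos: [0.5575, 0.1918, 0.1015]
eef_rot: [[-0.252, 0.968, -0.003], [0.968, 0.252, -0.001], [0.0, -0.003, -1.0]]
contact_force: [-0.5, -0.4, -2.3]
width: 0.0322
```

>>> {"op": "step_arm", "data": {"plan": [[[0, 0, 0], [0, 0, 0.015], 0.025], [[0, 0, 0], [0, 0, 0.01], 0.025], [[0, 0, 0], [0, 0, 0.004], 0.025], [[0, 0, 0], [0, 0, 0], 0.025], [[0, 0, 0], [0, 0, 0], 0.025]]}}

```text
time_s: 8.35
ee_pos: [0.56, 0.1931, 0.077]
eef_rot: [[-0.253, 0.968, 0.003], [0.968, 0.253, 0.001], [-0.0, 0.003, -1.0]]
contact_force: [-0.7, 0.4, -1.3]
width: 0.0321
```

```bash
python3 - <<'E'
from h import *
go([.559,.1916,.0675],104.6)
p,d=ctrl.camera('side');q,e=ctrl.camera('top');np.savez('st2.npz',p=p,d=d,q=q,e=e)
cv2.imwrite('pics/st2.png',np.hstack([cv2.resize(p[110:210,180:280,::-1],(400,400)),cv2.resize(q[130:230,105:205,::-1],(400,400))]))
t=np.load('st2.npz');s=ctrl.read_state()['ee_pos']
for n,p,d in(('side',t['p'],t['d']),('top',t['q'],t['e'])):
    Q,m=pipe(n,p,d,s[2],s[:2],104.6)
    for a,b in((-.12,-.08),(-.07,-.03),(.03,.06),(.06,.12)):
        k=(Q[:,0]>=a)&(Q[:,0]<b)
        if k.sum()>4: print(n,a,k.sum(),np.round([Q[k,0].min(),Q[k,0].max()],4),'w',np.round(np.percentile(Q[k,1],[3,50,97]),4),'z',np.round(np.percentile(Q[k,2],[3,50,97]),4))
E
```

```text
t 8.35 pos [0.56   0.1931 0.077 ] turn [0.17 0.01 0.04] shift now [-0.0011 -0.0014  0.0095] shift after turn [-0.0011 -0.0014  0.0095] F [-0.7  0.4 -1.3] w 0.0321 j6 87.9
side -0.12 102 [-0.1077 -0.0804] w [-0.0247 -0.0121  0.0209] z [0.0565 0.0854 0.0975]
side -0.07 80 [-0.0698 -0.0302] w [-0.0187 -0.0116  0.0061] z [0.0681 0.0844 0.0925]
side 0.03 23 [0.0304 0.0597] w [-0.0199 -0.0148 -0.0096] z [0.0657 0.0785 0.0862]
side 0.06 69 [0.0608 0.1195] w [-0.0171 -0.0105  0.0062] z [0.0439 0.0855 0.1084]
top -0.12 136 [-0.104  -0.0801] w [-0.0225 -0.0027  0.022 ] z [0.0756 0.0929 0.102 ]
top -0.07 161 [-0.0698 -0.0302] w [-0.0152 -0.0021  0.0161] z [0.0759 0.0887 0.0947]
```

View pics/st2.png

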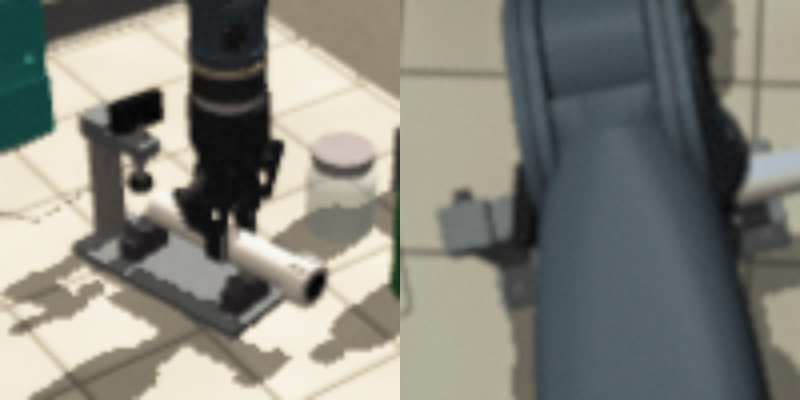

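Side crop: the pipe is between the jaws with its plain end just short of the foot (140,183), the collar is outside the near cradle, and the wrist is clear of the knob. Lowering to 3-4 mm above home.

>>> {"op": "step_arm", "data": {"plan": [[[0, 0, 0], [0, -0.0012, 0.004], 0.025], [[0, 0, 0], [0, 0, 0.004], 0.025], [[0, 0, 0], [0, 0, 0.003], 0.025], [[0, 0, 0], [0, 0, 0], 0.025], [[0, 0, 0], [0, 0, 0], 0.025]]}}

```text
time_s: 8.95
ee_pos: [0.5575, 0.1925, 0.0641]
eef_rot: [[-0.253, 0.967, -0.0], [0.967, 0.253, -0.0], [-0.0, -0.0, -1.0]]
contact_force: [0.2, -0.7, -1.9]
width: 0.0325
```

```bash
python3 - <<'E'
from h import *
go([.5488,.2309,.0655],104.6)
p,d=ctrl.camera('side');np.savez('st3.npz',p=p,d=d)
img=cv2.resize(p[140:190,195:245,::-1],(800,800),interpolation=cv2.INTER_CUBIC)[:600]
for z,c in((.085,(0,0,255)),(.0925,(0,255,0)),(.077,(255,0,0))):
    a=np.arange(0,6.3,.05)
    uv=proj('side',np.c_[.529+.013*np.cos(a),.3045+.013*np.sin(a),0*a+z])
    cv2.polylines(img,[np.int32((uv-[195,140]+.5)*16)],True,c,1)
cv2.imwrite('pics/foot.png',img)
s=ctrl.read_state()['ee_pos'];Q,m=pipe('side',p,d,s[2],s[:2],104.6)
k=(Q[:,0]>-.07)&(Q[:,0]<-.03);print('top z',np.percentile(Q[k,2],[90,97]))
E
```

```text
t 8.95 pos [0.5575 0.1925 0.0641] turn [-0.02  0.    0.05] shift now [ 0.0394  0.0013 -0.0014] shift after turn [ 0.0394  0.0012 -0.0014] F [ 0.2 -0.7 -1.9] w 0.0325 j6 87.9
top z [0.07765679 0.07896148]
```

View pics/foot.png

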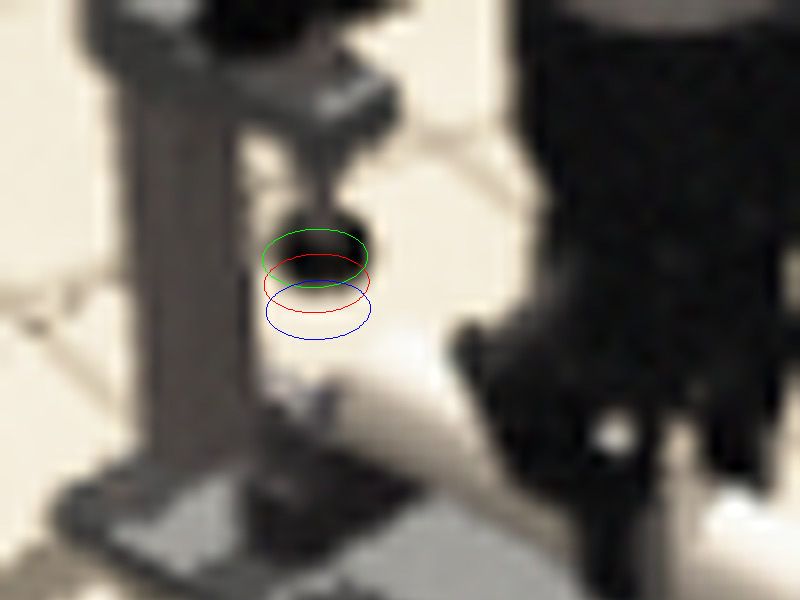

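The foot's underside in the crop (bottom edge at row 293) sits at about z 0.0907, a gap of about 14 mm to the seated pipe top. The slide-in has room.

>>> {"op": "step_arm", "data": {"plan": [[[0, 0, 0], [0, 0.001, -0.001], 0.025], [[0, 0, 0], [0.01, 0, 0], 0.025], [[0, 0, 0], [0.012, 0, 0], 0.025], [[0, 0, 0], [0.011, 0, 0], 0.025], [[0, 0, 0], [0.006, 0, 0], 0.025]]}}

```text
time_s: 9.5
ee_pos: [0.5482, 0.2322, 0.0653]
eef_rot: [[-0.254, 0.967, -0.0], [0.967, 0.254, 0.0], [0.001, -0.0, -1.0]]
contact_force: [0.9, -0.8, -1.2]
width: 0.0322
```

>>> {"op": "step_arm", "data": {"plan": [[[0, 0, 0], [0, 0, 0], 0.025], [[0, 0, 0], [0, 0, 0], 0.025]]}}

```text
time_s: 9.7
ee_pos: [0.5486, 0.2308, 0.0653]
eef_rot: [[-0.254, 0.967, 0.0], [0.967, 0.254, -0.0], [-0.0, -0.0, -1.0]]
contact_force: [0.8, 0.9, -2.0]
width: 0.0324
```

```bash
python3 - <<'E'
from h import *
go([.5488,.2309,.062],104.6)
p,d=ctrl.camera('side');q,e=ctrl.camera('top');np.savez('st4.npz',p=p,d=d,q=q,e=e)
cv2.imwrite('pics/st4.png',cv2.resize(p[120:200,185:285,::-1],(750,600),interpolation=cv2.INTER_CUBIC))
for n,p,d in(('side',p,d),('top',q,e)):
    Q,m=pipe(n,p,d,.062,(.5497,.2274),104.6)
    for a,b in((-.12,-.08),(-.07,-.03),(.03,.06),(.06,.12)):
        k=(Q[:,0]>=a)&(Q[:,0]<b)
        if k.sum()>4: print(n,a,k.sum(),np.round([Q[k,0].min(),Q[k,0].max()],4),'w',np.round(np.percentile(Q[k,1],[3,50,97]),4),'z',np.round(np.percentile(Q[k,2],[3,50,90,97]),4))
E
```

```text
t 9.7 pos [0.5486 0.2308 0.0653] turn [-0.    0.03  0.09] shift now [0.0001 0.0002 0.0033] shift after turn [0.0001 0.0002 0.0033] F [ 0.8  0.9 -2. ] w 0.0324 j6 91.7
side -0.12 95 [-0.1052 -0.08  ] w [-0.0252 -0.0128  0.0182] z [0.0441 0.0748 0.0837 0.0855]
side -0.07 78 [-0.0683 -0.0301] w [-0.0209 -0.0121  0.0066] z [0.0378 0.0724 0.0779 0.0792]
side 0.03 14 [0.0354 0.0592] w [-0.0184 -0.0162 -0.0138] z [0.0567 0.0644 0.0683 0.0705]
side 0.06 109 [0.0602 0.1199] w [-0.0183 -0.0111  0.011 ] z [0.0303 0.0704 0.0836 0.0926]
top -0.12 122 [-0.1009 -0.0801] w [-0.0218 -0.0027  0.0216] z [0.0641 0.0807 0.0871 0.0888]
top -0.07 168 [-0.0697 -0.03  ] w [-0.0154 -0.0018  0.0233] z [0.039  0.0766 0.0809 0.0829]
```

View pics/st4.png

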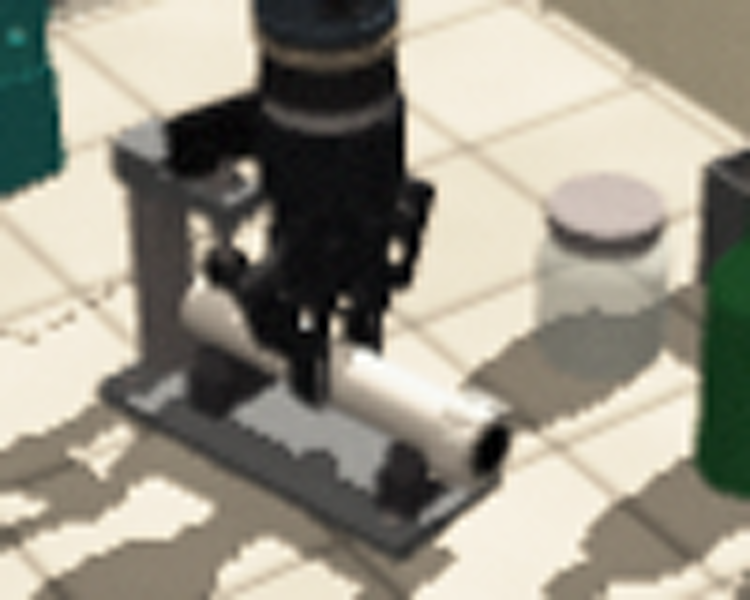

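The pipe lies over both cradles and under the foot (225,262 in the crop), with the collar outside the near cradle. Lowering to contact.

>>> {"op": "step_arm", "data": {"plan": [[[0, 0, 0], [0, 0, 0.001], 0.025], [[0, 0, 0], [0, 0, 0.001], 0.025], [[0, 0, 0], [0, 0, 0], 0.025]]}}

```text
time_s: 10.1
ee_pos: [0.549, 0.2302, 0.0638]
eef_rot: [[-0.252, 0.968, 0.0], [0.968, 0.252, -0.0], [-0.0, 0.0, -1.0]]
contact_force: [-1.2, -1.0, 0.1]
width: 0.0324
```

>>> {"op": "step_arm", "data": {"plan": [[[0, 0, 0], [0, 0, 0.001], 0.025], [[0, 0, 0], [0, 0, 0], 0.025], [[0, 0, 0], [0, 0, 0], 0.025]]}}

```text
time_s: 10.4
ee_pos: [0.549, 0.2302, 0.0638]
eef_rot: [[-0.252, 0.968, 0.001], [0.968, 0.252, -0.0], [-0.001, 0.001, -1.0]]
contact_force: [-2.7, -1.5, 5.6]
width: 0.0323
```

>>> {"op": "step_arm", "data": {"plan": [[[0, 0, 0], [0, 0, 0.001], 0.025], [[0, 0, 0], [0, 0, 0], 0.025], [[0, 0, 0], [0, 0, 0], 0.025]]}}

```text
time_s: 10.7
ee_pos: [0.549, 0.2302, 0.0637]
eef_rot: [[-0.253, 0.968, 0.001], [0.968, 0.253, -0.0], [-0.001, 0.001, -1.0]]
contact_force: [-3.5, -2.4, 10.0]
width: 0.0321
```

Contact came at TCP z 0.0637, with force rising from 5.6 to 10 N, so the pipe is seated. Releasing and raising.

>>> {"op": "step_arm", "data": {"plan": [[[0, 0, 0], [0, 0, -0.001], 0.04], [[0, 0, 0], [0, 0, 0], 0.05], [[0, 0, 0], [0, 0, 0], 0.06], [[0, 0, 0], [0, 0, 0], 0.06], [[0, 0, 0], [0, 0, 0], 0.06]]}}

```text
time_s: 11.2
ee_pos: [0.5486, 0.2305, 0.0619]
eef_rot: [[-0.253, 0.967, -0.0], [0.967, 0.253, -0.0], [0.0, -0.0, -1.0]]
contact_force: [0.0, -0.0, 0.6]
width: 0.0599
```

>>> {"op": "step_arm", "data": {"plan": [[[0, 0, 0], [0, 0, -0.01], 0.06], [[0, 0, 0], [0, 0, -0.03], 0.06], [[0, 0, 0], [-0.005, 0, -0.045], 0.06], [[0, 0, 0], [-0.005, 0, -0.045], 0.06], [[0, 0, 0], [-0.005, 0, -0.045], 0.06]]}}

```text
time_s: 11.7
ee_pos: [0.5523, 0.2159, 0.2398]
eef_rot: [[-0.253, 0.967, 0.001], [0.967, 0.253, 0.0], [0.0, 0.001, -1.0]]
contact_force: [1.3, 0.5, 1.1]
width: 0.0599
```

>>> {"op": "step_arm", "data": {"plan": [[[0, 0, -6], [-0.03, 0.04, 0], 0.06], [[0, 0, -8], [-0.03, 0.04, 0], 0.06], [[0, 0, -8], [-0.03, 0.02, 0], 0.06], [[0, 0, -8], [0, 0, 0], 0.06], [[0, 0, -8], [0, 0, 0], 0.06]]}}

```text
time_s: 12.2
ee_pos: [0.6799, 0.1652, 0.2359]
eef_rot: [[-0.797, 0.604, -0.002], [0.604, 0.797, -0.0], [0.001, -0.001, -1.0]]
contact_force: [-0.5, 0.2, 0.1]
width: 0.0604
```

```bash
python3 - <<'E'
from h import *
go([.528,.3043,.24],-2.3)
p,d=ctrl.camera('side');q,e=ctrl.camera('top');np.savez('st5.npz',p=p,d=d,q=q,e=e)
cv2.imwrite('pics/st5.png',np.hstack([cv2.resize(p[110:210,180:280,::-1],(400,400)),cv2.resize(q[130:230,105:205,::-1],(400,400))]))
for n,p,d in(('side',p,d),('top',q,e)):
    Q,m=pipe(n,p,d,.062,(.5497,.2274),104.6)
    for a,b in((-.12,-.08),(-.07,-.03),(-.03,.02),(.03,.06),(.06,.12)):
        k=(Q[:,0]>=a)&(Q[:,0]<b)&(Q[:,2]>.05)
        if k.sum()>4: print(n,a,k.sum(),np.round([Q[k,0].min(),Q[k,0].max()],4),'w',np.round(np.percentile(Q[k,1],[3,50,97]),4),'z',np.round(np.percentile(Q[k,2],[3,50,90,97]),4))
E
```

```text
t 12.2 pos [0.6799 0.1652 0.2359] turn [-1.3000e-01  6.0000e-02  1.4516e+02] shift now [ 0.2051  0.0192 -0.0038] shift after turn [-0.1573 -0.1329 -0.0041] F [-0.5  0.2  0.1] w 0.0604 j6 45.3
side -0.12 81 [-0.1046 -0.0804] w [-0.0252 -0.0147  0.0177] z [0.0525 0.0742 0.0814 0.0846]
side -0.07 80 [-0.0697 -0.0311] w [-0.0184 -0.0117  0.0092] z [0.0542 0.0711 0.0771 0.0779]
side -0.03 89 [-0.0298  0.0196] w [-0.0188 -0.0119  0.008 ] z [0.0555 0.0722 0.0767 0.0773]
side 0.03 50 [0.0309 0.0591] w [-0.0203 -0.0114  0.0099] z [0.0551 0.0717 0.0771 0.0787]
side 0.06 114 [0.06   0.1191] w [-0.0177 -0.0098  0.009 ] z [0.0548 0.073  0.0897 0.0942]
top 0.06 8 [0.0923 0.0983] w [-0.0169 -0.0121 -0.0082] z [0.0667 0.0734 0.0778 0.0783]
```

View pics/st5.png

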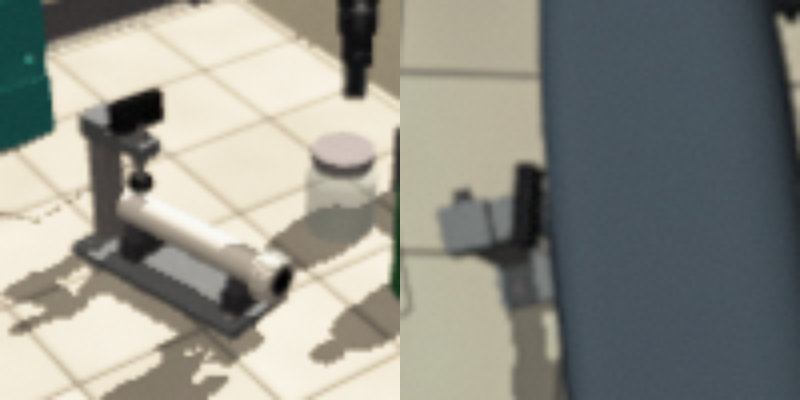

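Pipe checks: top at z 0.077 everywhere (home), collar end at s≈-0.104, plain end about 0.098, across about -0.001. The foot in the crop at (140,180) is still above it.

Next I turn the wrist to the far end of joint 6, so one grip covers the whole knob turn.

>>> {"op": "step_arm", "data": {"plan": [[[0, 0, -8.5], [0, 0, 0], 0.06], [[0, 0, -8.5], [0, 0, 0], 0.06], [[0, 0, -8.5], [0, 0, 0], 0.06], [[0, 0, -8.5], [0, 0, 0], 0.06], [[0, 0, -8.5], [0, 0, 0], 0.06]]}}

```text
time_s: 12.8
ee_pos: [0.6786, 0.1667, 0.2384]
eef_rot: [[-0.996, -0.093, 0.001], [-0.093, 0.996, 0.0], [-0.001, 0.0, -1.0]]
contact_force: [-0.2, 0.1, -1.0]
width: 0.06
```

>>> {"op": "step_arm", "data": {"plan": [[[0, 0, -8.5], [0, 0, 0], 0.06], [[0, 0, -8.5], [0, 0, 0], 0.06], [[0, 0, -8.5], [0, 0, 0], 0.06], [[0, 0, -8.5], [0, 0, 0], 0.06], [[0, 0, -8.5], [0, 0, 0], 0.06]]}}

```text
time_s: 13.3
ee_pos: [0.6785, 0.1667, 0.2384]
eef_rot: [[-0.671, -0.741, 0.001], [-0.741, 0.671, 0.0], [-0.001, -0.001, -1.0]]
contact_force: [0.4, 0.4, 0.6]
width: 0.0602
```

>>> {"op": "step_arm", "data": {"plan": [[[0, 0, -8.5], [0, 0, 0], 0.06], [[0, 0, -8.5], [0, 0, 0], 0.06], [[0, 0, -8.5], [0, 0, 0], 0.06], [[0, 0, -8.5], [0, 0, 0], 0.06], [[0, 0, -8.5], [0, 0, 0], 0.06]]}}

```text
time_s: 13.8
ee_pos: [0.6785, 0.1667, 0.2384]
eef_rot: [[0.006, -1.0, 0.001], [-1.0, -0.006, 0.0], [-0.0, -0.001, -1.0]]
contact_force: [0.2, 0.6, 0.3]
width: 0.0601
```

>>> {"op": "step_arm", "data": {"plan": [[[0, 0, -8.5], [0, 0, 0], 0.06], [[0, 0, -8.5], [0, 0, 0], 0.06], [[0, 0, -8.5], [0, 0, 0], 0.06], [[0, 0, -8.5], [0, 0, 0], 0.06], [[0, 0, -8.5], [0, 0, 0], 0.06]]}}

```text
time_s: 14.3
ee_pos: [0.6785, 0.1667, 0.2384]
eef_rot: [[0.68, -0.733, 0.001], [-0.733, -0.68, 0.0], [0.001, -0.001, -1.0]]
contact_force: [-0.4, 0.7, -0.3]
width: 0.0603
```

>>> {"op": "step_arm", "data": {"plan": [[[0, 0, -8.5], [0, 0, 0], 0.05], [[0, 0, -8.5], [0, 0, 0], 0.05], [[0, 0, -8.5], [0, 0, 0], 0.05], [[0, 0, -8.5], [0, 0, 0], 0.05], [[0, 0, -8.5], [0, 0, 0], 0.05]]}}

```text
time_s: 14.8
ee_pos: [0.6785, 0.1667, 0.2384]
eef_rot: [[0.997, -0.081, 0.001], [-0.081, -0.997, 0.0], [0.001, -0.0, -1.0]]
contact_force: [0.3, 0.4, -0.5]
width: 0.0503
```

```bash
python3 - <<'E'
from h import *
go([.5288,.3045,.24],-2.3)
E
```

```text
t 14.8 pos [0.6785 0.1667 0.2384] turn [-0.01 -0.06 -2.37] shift now [-0.1605 -0.1252 -0.0018] shift after turn [-0.1551 -0.1317 -0.0016] F [ 0.3  0.4 -0.5] w 0.0503 j6 -167.0
```

>>> {"op": "step_arm", "data": {"plan": [[[0, 0, -2.4], [0, 0, 0], 0.05], [[0, 0, 0], [-0.035, -0.03, 0], 0.05], [[0, 0, 0], [-0.04, -0.034, 0], 0.05], [[0, 0, 0], [-0.04, -0.034, 0], 0.05], [[0, 0, 0], [-0.03, -0.0255, 0], 0.05]]}}

```text
time_s: 15.3
ee_pos: [0.5405, 0.2944, 0.2385]
eef_rot: [[0.999, -0.045, 0.001], [-0.045, -0.999, 0.001], [0.001, -0.001, -1.0]]
contact_force: [1.2, 0.5, -0.1]
width: 0.05
```

>>> {"op": "step_arm", "data": {"plan": [[[0, 0, 0], [-0.01, -0.008, 0], 0.05], [[0, 0, 0], [0, 0, 0], 0.05], [[0, 0, 0], [0, 0, 0], 0.05]]}}

```text
time_s: 15.6
ee_pos: [0.5339, 0.3006, 0.2378]
eef_rot: [[0.999, -0.044, 0.002], [-0.044, -0.999, -0.0], [0.002, 0.0, -1.0]]
contact_force: [0.2, -0.1, 0.5]
width: 0.0499
```

```bash
python3 - <<'E'
from h import *
go([.5288,.3045,.175],-2.3)
p,d=ctrl.camera('side');q,e=ctrl.camera('top')
cv2.imwrite('pics/st6.png',np.hstack([cv2.resize(p[90:190,180:280,::-1],(400,400)),cv2.resize(q[130:230,105:205,::-1],(400,400))]))
E
```

```text
t 15.6 pos [0.5339 0.3006 0.2378] turn [ 0.02 -0.1  -0.22] shift now [-0.0053 -0.0037  0.0628] shift after turn [-0.0052 -0.0037  0.0628] F [ 0.2 -0.1  0.5] w 0.0499 j6 -154.3
```

View pics/st6.png

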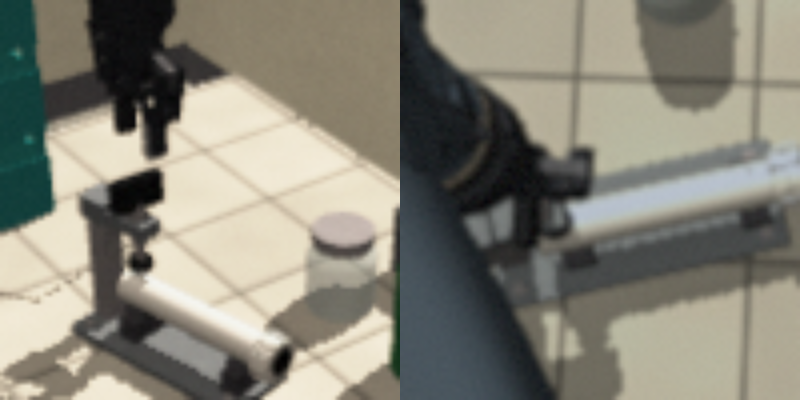

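Side crop: the open jaws at (140,130) sit above the knob bar at (135,190). Correcting xy and descending to TCP z 0.178.

>>> {"op": "step_arm", "data": {"plan": [[[0, 0, -0.2], [-0.005, -0.0037, 0.005], 0.05], [[0, 0, 0], [0, 0, 0.015], 0.05], [[0, 0, 0], [0, 0, 0.02], 0.05], [[0, 0, 0], [0, 0, 0.015], 0.05], [[0, 0, 0], [0, 0, 0.005], 0.05]]}}

```text
time_s: 16.2
ee_pos: [0.5276, 0.3037, 0.1742]
eef_rot: [[0.999, -0.041, -0.004], [-0.041, -0.999, -0.002], [-0.004, 0.002, -1.0]]
contact_force: [1.0, 0.1, -0.1]
width: 0.0498
```

>>> {"op": "step_arm", "data": {"plan": [[[0, 0, 0], [0, 0, 0], 0.05], [[0, 0, 0], [0, 0, 0], 0.05]]}}

```text
time_s: 16.4
ee_pos: [0.5289, 0.3048, 0.1779]
eef_rot: [[0.999, -0.04, 0.001], [-0.04, -0.999, 0.0], [0.001, -0.0, -1.0]]
contact_force: [0.8, 0.2, 0.1]
width: 0.05
```

```bash
python3 - <<'E'
from h import *
go([.5288,.3045,.178],-2.3)
p,d=ctrl.camera('side');cv2.imwrite('pics/st7.png',cv2.resize(p[90:190,180:280,::-1],(600,600)))
E
```

```text
t 16.4 pos [0.5289 0.3048 0.1779] turn [-0.02 -0.04  0.01] shift now [-0.      0.0003 -0.0001] shift after turn [-0.      0.0003 -0.0001] F [0.8 0.2 0.1] w 0.05 j6 -154.0
```

View pics/st7.png

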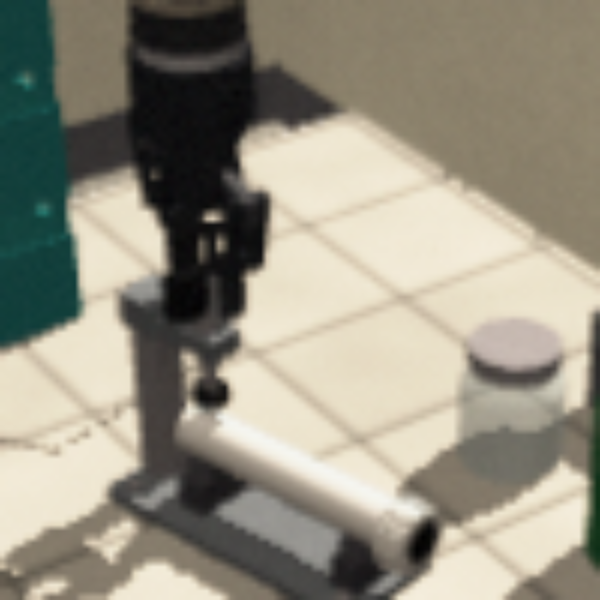

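The fingers straddle the knob bar at (190,295). Closing.

>>> {"op": "step_arm", "data": {"plan": [[[0, 0, 0], [0, 0, 0], 0.02], [[0, 0, 0], [0, 0, 0], 0.01], [[0, 0, 0], [0, 0, 0], 0.008], [[0, 0, 0], [0, 0, 0], 0.008], [[0, 0, 0], [0, 0, 0], 0.008]], "grip_force": 60}}

```text
time_s: 16.95
ee_pos: [0.5288, 0.3053, 0.1783]
eef_rot: [[0.999, -0.039, 0.002], [-0.039, -0.999, 0.001], [0.002, -0.001, -1.0]]
contact_force: [0.5, -0.1, 3.0]
width: 0.0129
```

>>> {"op": "step_arm", "data": {"plan": [[[0, 0, 0], [0, 0, 0], 0.008], [[0, 0, 0], [0, 0, 0], 0.008]]}}

```text
time_s: 17.15
ee_pos: [0.5288, 0.3053, 0.1783]
eef_rot: [[0.999, -0.039, 0.002], [-0.039, -0.999, 0.001], [0.002, -0.001, -1.0]]
contact_force: [-0.4, 0.8, 6.1]
width: 0.0131
```

```bash
python3 - <<'E'
from h import *
go([.5288,.3045,.178],-2.3);print(ctrl.read_state()['wrist_torque'])
E
```

```text
t 17.15 pos [0.5288 0.3053 0.1783] turn [-0.07 -0.09  0.06] shift now [0.     0.0008 0.0003] shift after turn [0.     0.0008 0.0003] F [-0.4  0.8  6.1] w 0.0131 j6 -154.1
[0.2025741  0.03468221 0.15735903]
```

The bar is gripped (13 mm). Turning clockwise, which is +z about the downward tool axis.

>>> {"op": "step_arm", "data": {"plan": [[[0, 0, 5], [0, 0, 0], 0.008], [[0, 0, 5], [0, 0, 0], 0.008], [[0, 0, 5], [0, 0, 0], 0.008], [[0, 0, 5], [0, 0, 0], 0.008], [[0, 0, 5], [0, 0, 0], 0.008]]}}

```text
time_s: 17.65
ee_pos: [0.5288, 0.3051, 0.1783]
eef_rot: [[0.887, -0.461, 0.001], [-0.461, -0.887, 0.001], [0.001, -0.001, -1.0]]
contact_force: [-0.3, 1.3, 5.5]
width: 0.0135
```

>>> {"op": "step_arm", "data": {"plan": [[[0, 0, 5], [0, 0, 0], 0.008], [[0, 0, 5], [0, 0, 0], 0.008], [[0, 0, 5], [0, 0, 0], 0.008], [[0, 0, 5], [0, 0, 0], 0.008], [[0, 0, 5], [0, 0, 0], 0.008]]}}

```text
time_s: 18.15
ee_pos: [0.5287, 0.305, 0.1783]
eef_rot: [[0.609, -0.793, 0.001], [-0.793, -0.609, 0.0], [0.001, -0.001, -1.0]]
contact_force: [-1.5, 1.9, 6.1]
width: 0.013
```

>>> {"op": "step_arm", "data": {"plan": [[[0, 0, 5], [0, 0, 0], 0.008], [[0, 0, 5], [0, 0, 0], 0.008], [[0, 0, 5], [0, 0, 0], 0.008], [[0, 0, 5], [0, 0, 0], 0.008], [[0, 0, 5], [0, 0, 0], 0.008]]}}

```text
time_s: 18.65
ee_pos: [0.5285, 0.3049, 0.1783]
eef_rot: [[0.217, -0.976, 0.001], [-0.976, -0.217, 0.0], [0.0, -0.001, -1.0]]
contact_force: [-0.2, -1.0, 5.6]
width: 0.013
```

>>> {"op": "step_arm", "data": {"plan": [[[0, 0, 5], [0, 0, 0], 0.008], [[0, 0, 5], [0, 0, 0], 0.008], [[0, 0, 5], [0, 0, 0], 0.008], [[0, 0, 5], [0, 0, 0], 0.008], [[0, 0, 0], [0, 0, 0], 0.008]]}}

```text
time_s: 19.15
ee_pos: [0.5283, 0.3049, 0.1783]
eef_rot: [[-0.128, -0.992, 0.001], [-0.992, 0.128, 0.0], [-0.0, -0.001, -1.0]]
contact_force: [-1.3, -0.1, 6.6]
width: 0.013
```

```bash
cat > foot.py <<'E'
from h import *
import sys
p,d=ctrl.camera('side');np.savez(sys.argv[1]+'.npz',p=p,d=d)
s=ctrl.read_state();R=s['eef_rot'];print('t',s['time_s'],'xang',np.degrees(np.arctan2(R[1,0],R[0,0])),'tq',np.round(s['wrist_torque'],3),'F',np.round(s['contact_force'],1),'w',s['width'],'j6',s['joint_positions'][5],np.round(s['ee_pos'],4))
img=cv2.resize(p[140:178,195:245,::-1],(800,608),interpolation=cv2.INTER_CUBIC)[:600]
cv2.imwrite('pics/'+sys.argv[1]+'.png',img)
E
python3 foot.py f1
```

```text
t 19.2 xang -97.31556452183425 tq [-0.011  0.331 -0.149] F [-1.6  0.1  6. ] w 0.013101668027393654 j6 -58.99374702113887 [0.5283 0.3049 0.1783]
```

View pics/f1.png

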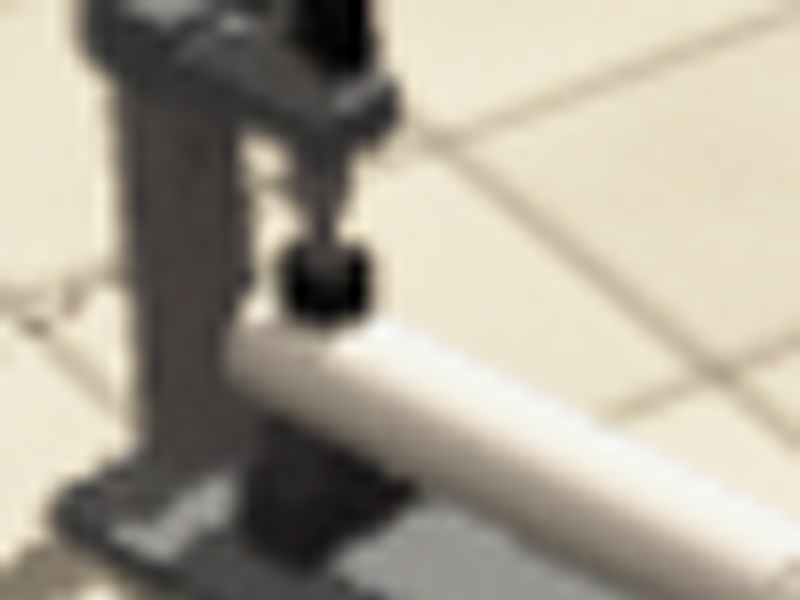

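The knob turned with the tool: 95° commanded, and the foot fell about 9.6 mm (its lower edge moved from row 293 to 325) against 9.5 mm expected. About 4 mm remains. I'll track the foot's edges while continuing in small steps.

```bash
cat > edge.py <<'E'
from h import *
import sys,glob
def edges(p):
    g=p[:,:,:3].astype(float).mean(2)[153:166,213:218].mean(1)  # column band over foot
    return g
def foot(p):
    g=p.astype(float).mean(2)[150:168,213:217].mean(1); r=np.arange(150,168)
    i=g.argmin(); 
    # lower edge half-level crossing
    for k in range(i,len(g)-1):
        if g[k]<110<=g[k+1]: lo=r[k]+(110-g[k])/(g[k+1]-g[k]);break
    else: lo=np.nan
    # outer columns for upper edge (beside the spindle)
    h=np.r_[[0]];cols=np.r_[213:214,217:218]
    g2=p.astype(float).mean(2)[150:168][:,cols].mean(1);up=np.nan
    j=g2.argmin()
    for k in range(j,0,-1):
        if g2[k]<110<=g2[k-1]: up=r[k]-(110-g2[k])/(g2[k-1]-g2[k]);break
    return lo,up
if __name__=='__main__':
    for n in ['st5']+sys.argv[1:]: print(n,np.round(foot(np.load(n+'.npz')['p']),2))
E
python3 edge.py f1
python3 - <<'E'
import numpy as np
for n in('st5','f1'):
    p=np.load(''+n+'.npz')['p'];print(p.mean(2)[150:166,210:222].astype(int))
E
```

```text
st5 [157.57 153.03]
f1 [160.04 154.8 ]
[[139 210 181  98  61  61  99 193 207 214 225 233]
 [131 160 165 116  78  70 166 217 231 235 236 235]
 [ 97 193 192 139  89  70 198 227 234 234 235 235]
 [112 186 144  71  69  69  70 153 225 235 235 235]
 [102 167  94  38  61  65  41  28 207 233 234 235]
 [105 126  63  10  24  39  30  22 167 226 233 234]
 [ 93 153  80  11  17  20  18  30 177 228 235 234]
 [ 74 222 166  76  45  55  59 120 221 234 234 234]
 [138 235 221 170 115 131 172 230 235 233 233 233]
 [201 229 196 172 169 161 232 245 240 237 234 233]
 [170 172 173 176 177 173 189 241 248 247 239 236]
 [148 158 162 168 171 184 234 243 246 247 248 246]
 [137 144 151 158 161 198 220 233 239 243 246 247]
 [115 128 139 145 154 165 183 203 219 234 240 244]
 [ 88 103 117 127 137 145 154 168 182 203 220 234]
 [ 64  73  85 102 116 128 138 146 155 166 183 202]]
[[133 200 167  87  55  55  75 179 196 203 216 224]
 [122 150 121  80  69  65  83 195 222 228 229 227]
 [ 91 183 168 101  71  67 112 213 227 227 227 227]
 [101 186 215 156  86  67 158 220 228 227 227 228]
 [ 96 210 218 163  89  64 190 214 224 228 227 227]
 [ 96 201 155  68  63  66  96 112 202 225 226 227]
 [ 88 166  93  30  53  59  48  28 157 220 226 226]
 [ 69 163  91  15  22  35  30  17 154 217 226 226]
 [130 197 107   8   9  13  12  13 150 217 225 225]
 [191 222 133  44  26  15  32  55 175 223 225 225]
 [160 162 138 114  95  87 132 175 236 242 233 230]
 [136 147 153 158 162 174 226 237 241 243 243 242]
 [127 134 142 147 151 186 211 225 233 238 241 243]
 [105 119 130 137 144 154 172 192 209 226 234 238]
 [ 81  96 111 120 129 136 144 157 174 191 211 225]
 [ 62  70  82  96 111 121 129 136 147 156 173 193]]
```

>>> {"op": "step_arm", "data": {"plan": [[[0, 0, 5], [0, 0, 0], 0.008], [[0, 0, 5], [0, 0, 0], 0.008], [[0, 0, 5], [0, 0, 0], 0.008], [[0, 0, 5], [0, 0, 0], 0.008], [[0, 0, 0], [0, 0, 0], 0.008]]}}

```text
time_s: 19.7
ee_pos: [0.5282, 0.3049, 0.1783]
eef_rot: [[-0.46, -0.888, 0.0], [-0.888, 0.46, 0.0], [-0.0, -0.0, -1.0]]
contact_force: [-2.5, 0.1, 5.7]
width: 0.0134
```

```bash
python3 foot.py f2; python3 edge.py f1 f2
```

```text
t 19.75 xang -117.30921258931431 tq [ 0.006  0.4   -0.174] F [-1.3  0.6  5.5] w 0.013303483237921165 j6 -38.996138561422406 [0.5282 0.3049 0.1783]
st5 [157.57 153.03]
f1 [160.04 154.8 ]
f2 [160.3  155.43]
```

>>> {"op": "step_arm", "data": {"plan": [[[0, 0, 5], [0, 0, 0], 0.008], [[0, 0, 5], [0, 0, 0], 0.008], [[0, 0, 0], [0, 0, 0], 0.008]]}}

```text
time_s: 20.05
ee_pos: [0.5281, 0.3049, 0.1783]
eef_rot: [[-0.607, -0.795, 0.0], [-0.795, 0.607, 0.0], [-0.0, 0.0, -1.0]]
contact_force: [-2.8, -0.5, 5.8]
width: 0.0134
```

```bash
python3 foot.py f3; python3 edge.py f3
```

```text
t 20.1 xang -127.3056281652227 tq [ 0.001  0.324 -0.148] F [-2.1  0.5  6. ] w 0.012705076607699173 j6 -28.994372891868284 [0.5281 0.305  0.1782]
st5 [157.57 153.03]
f3 [160.44 155.59]
```

>>> {"op": "step_arm", "data": {"plan": [[[0, 0, 5], [0, 0, 0], 0.008], [[0, 0, 5], [0, 0, 0], 0.008], [[0, 0, 0], [0, 0, 0], 0.008]]}}

```text
time_s: 20.4
ee_pos: [0.5281, 0.305, 0.1783]
eef_rot: [[-0.736, -0.677, 0.0], [-0.677, 0.736, 0.0], [-0.0, 0.0, -1.0]]
contact_force: [-2.7, -0.1, 5.6]
width: 0.0129
```

```bash
python3 foot.py f4; python3 edge.py f4
```

```text
t 20.45 xang -137.30221865193406 tq [ 0.033  0.434 -0.191] F [-1.9  0.4  6.4] w 0.012990602740359089 j6 -18.998935509190687 [0.5281 0.305  0.1783]
st5 [157.57 153.03]
f4 [160.69 155.6 ]
```

>>> {"op": "step_arm", "data": {"plan": [[[0, 0, 5], [0, 0, 0], 0.008], [[0, 0, 5], [0, 0, 0], 0.008], [[0, 0, 0], [0, 0, 0], 0.008]]}}

```text
time_s: 20.75
ee_pos: [0.528, 0.305, 0.1783]
eef_rot: [[-0.842, -0.539, -0.0], [-0.539, 0.842, 0.001], [-0.0, 0.0, -1.0]]
contact_force: [-1.8, 0.3, 5.7]
width: 0.0129
```

```bash
python3 foot.py f5; python3 edge.py f5
```

```text
t 20.8 xang -147.2968639146789 tq [ 0.059  0.36  -0.09 ] F [-0.8  1.   6.4] w 0.013061782284210231 j6 -9.001144889874256 [0.528  0.305  0.1783]
st5 [157.57 153.03]
f5 [160.69 155.59]
```

>>> {"op": "step_arm", "data": {"plan": [[[0, 0, 5], [0, 0, 0], 0.008], [[0, 0, 5], [0, 0, 0], 0.008], [[0, 0, 0], [0, 0, 0], 0.008]]}}

```text
time_s: 21.1
ee_pos: [0.528, 0.3051, 0.1783]
eef_rot: [[-0.923, -0.385, -0.0], [-0.385, 0.923, 0.001], [-0.0, 0.001, -1.0]]
contact_force: [-1.9, 1.6, 5.2]
width: 0.0132
```

```bash
python3 foot.py f6; python3 edge.py f6
```

```text
t 21.15 xang -157.2953195425674 tq [ 0.097  0.438 -0.123] F [-2.1  0.7  7.1] w 0.01308734985553357 j6 0.9998858268930153 [0.528  0.3051 0.1783]
st5 [157.57 153.03]
f6 [160.74 155.59]
```

```bash
python3 - <<'E'
import numpy as np
I={n:np.load(n+'.npz')['p'].astype(float).mean(2)[152:164,211:220] for n in('f1','f2','f3','f4','f5','f6')}
for n in I:print(n,[round(float(np.sqrt(((I[n]-I[m])**2).mean())),1) for m in I])
ref=I['f1']-(I['f4']+I['f5']+I['f6'])/3
for n in I:print(n,round(float(((I[n]-(I['f4']+I['f5']+I['f6'])/3)*ref).sum()/(ref**2).sum()),3))
E
```

```text
f1 [0.0, 16.8, 22.0, 25.5, 25.8, 27.3]
f2 [16.8, 0.0, 9.6, 14.2, 14.8, 16.9]
f3 [22.0, 9.6, 0.0, 8.0, 8.6, 11.3]
f4 [25.5, 14.2, 8.0, 0.0, 2.6, 5.0]
f5 [25.8, 14.8, 8.6, 2.6, 0.0, 4.0]
f6 [27.3, 16.9, 11.3, 5.0, 4.0, 0.0]
f1 1.0
f2 0.461
f3 0.208
f4 0.027
f5 0.014
f6 -0.041
```

The foot stops moving between 125° and 135° of turn. Interpolating puts touch at about 133° (13.3 mm, close to the 13.7 mm first measured). The knob is now at 155°, so a quarter turn past touch is 223°: 68° more.

>>> {"op": "step_arm", "data": {"plan": [[[0, 0, 5], [0, 0, 0], 0.008], [[0, 0, 5], [0, 0, 0], 0.008], [[0, 0, 5], [0, 0, 0], 0.008], [[0, 0, 5], [0, 0, 0], 0.008], [[0, 0, 5], [0, 0, 0], 0.008]]}}

```text
time_s: 21.65
ee_pos: [0.5279, 0.3053, 0.1783]
eef_rot: [[-0.999, 0.042, -0.0], [0.042, 0.999, 0.001], [0.0, 0.001, -1.0]]
contact_force: [-1.8, 0.4, 5.5]
width: 0.0129
```

>>> {"op": "step_arm", "data": {"plan": [[[0, 0, 5], [0, 0, 0], 0.008], [[0, 0, 5], [0, 0, 0], 0.008], [[0, 0, 5], [0, 0, 0], 0.008], [[0, 0, 5], [0, 0, 0], 0.008], [[0, 0, 5], [0, 0, 0], 0.008]]}}

```text
time_s: 22.15
ee_pos: [0.528, 0.3055, 0.1783]
eef_rot: [[-0.888, 0.46, -0.0], [0.46, 0.888, 0.001], [0.001, 0.001, -1.0]]
contact_force: [-1.4, 1.8, 6.2]
width: 0.0126
```

>>> {"op": "step_arm", "data": {"plan": [[[0, 0, 5], [0, 0, 0], 0.008], [[0, 0, 5], [0, 0, 0], 0.008], [[0, 0, 5], [0, 0, 0], 0.008], [[0, 0, 3], [0, 0, 0], 0.008], [[0, 0, 0], [0, 0, 0], 0.008]]}}

```text
time_s: 22.65
ee_pos: [0.528, 0.3056, 0.1783]
eef_rot: [[-0.704, 0.711, 0.0], [0.711, 0.704, 0.002], [0.001, 0.001, -1.0]]
contact_force: [-2.1, 2.6, 5.3]
width: 0.0129
```

```bash
python3 foot.py f7; python3 edge.py f7
```

```text
t 22.7 xang 134.74304077862723 tq [ 0.313  0.372 -0.038] F [-2.2  1.   5.5] w 0.013078704035683524 j6 68.97728949421605 [0.528  0.3056 0.1783]
st5 [157.57 153.03]
f7 [160.82 155.42]
```

View pics/f7.png

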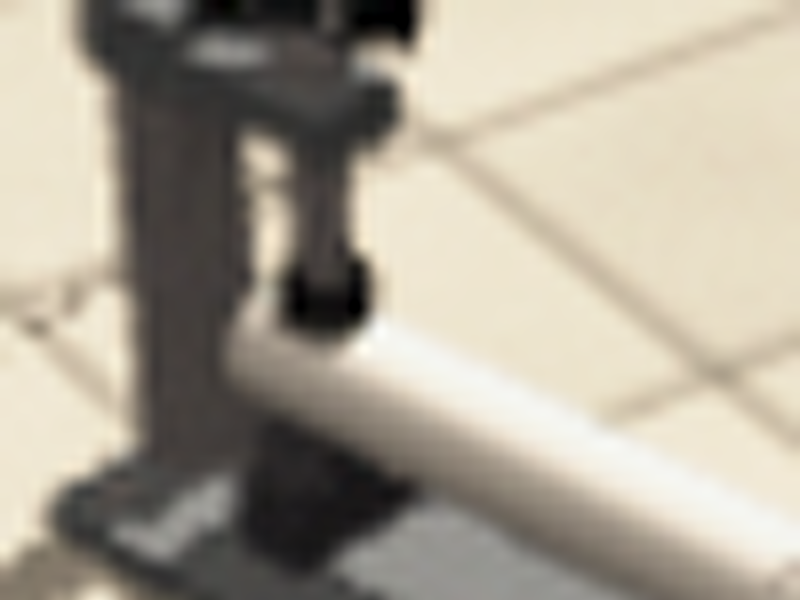

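The foot is seated on the pipe (325,310) and the collar of the spindle has come down around it. Total turn is 223°. Letting go and raising.

>>> {"op": "step_arm", "data": {"plan": [[[0, 0, 0], [0, 0, 0], 0.02], [[0, 0, 0], [0, 0, 0], 0.035], [[0, 0, 0], [0, 0, 0], 0.05], [[0, 0, 0], [0, 0, 0], 0.05], [[0, 0, 0], [0, 0, 0], 0.05]]}}

```text
time_s: 23.2
ee_pos: [0.5283, 0.3047, 0.1769]
eef_rot: [[-0.704, 0.71, -0.001], [0.71, 0.704, -0.0], [0.0, -0.001, -1.0]]
contact_force: [-0.5, 0.8, 0.6]
width: 0.0498
```

>>> {"op": "step_arm", "data": {"plan": [[[0, 0, 0], [0, 0, -0.01], 0.05], [[0, 0, 0], [0, 0, -0.03], 0.05], [[0, 0, 0], [0, 0, -0.04], 0.05], [[0, 0, 0], [0, 0, -0.04], 0.05], [[0, 0, 0], [0, 0, -0.01], 0.05]]}}

```text
time_s: 23.7
ee_pos: [0.5298, 0.3055, 0.3144]
eef_rot: [[-0.704, 0.71, 0.01], [0.71, 0.704, 0.004], [-0.004, 0.01, -1.0]]
contact_force: [0.5, 1.0, 0.7]
width: 0.0499
```

>>> {"op": "step_arm", "data": {"plan": [[[0, 0, 0], [-0.04, 0.04, 0], 0.05], [[0, 0, 0], [-0.04, 0.04, 0], 0.05], [[0, 0, 0], [-0.03, 0.03, 0], 0.05], [[0, 0, 0], [0, 0, 0], 0.05], [[0, 0, 0], [0, 0, 0], 0.05]]}}

```text
time_s: 24.2
ee_pos: [0.6559, 0.3052, 0.3058]
eef_rot: [[-0.703, 0.711, -0.005], [0.711, 0.703, -0.001], [0.002, -0.004, -1.0]]
contact_force: [-1.3, -1.2, 0.0]
width: 0.0501
```

```bash
python3 - <<'E'
from h import *
go([.5288,.3045,.178],-2.3)
p,d=ctrl.camera('side');q,e=ctrl.camera('top');np.savez('end.npz',p=p,d=d,q=q,e=e)
cv2.imwrite('pics/end.png',np.hstack([cv2.resize(p[110:210,180:280,::-1],(400,400)),cv2.resize(q[110:230,105:265,::-1],(400,300))[:,:,:] if 0 else cv2.resize(q[110:270,105:265,::-1],(400,400))]))
for n,p,d in(('side',p,d),('top',q,e)):
    Q,m=pipe(n,p,d,.062,(.5497,.2274),104.6)
    for a,b in((-.12,-.08),(-.07,-.03),(-.03,.02),(.03,.06),(.06,.12)):
        k=(Q[:,0]>=a)&(Q[:,0]<b)&(Q[:,2]>.05)
        if k.sum()>4: print(n,a,k.sum(),np.round([Q[k,0].min(),Q[k,0].max()],4),'w',np.round(np.percentile(Q[k,1],[3,50,97]),4),'z',np.round(np.percentile(Q[k,2],[3,50,90,97]),4))
P=cloud('top',e);v,u=np.mgrid[:384,:512]
kb=(u>115)&(u<205)&(v>160)&(v<215)&(P[...,2]>.175)&(P[...,2]<.21)&(q.max(2)<60)
if kb.sum()>20: print('knob',kb.sum(),cv2.minAreaRect(P[kb][:,:2].astype(np.float32)))
E
python3 edge.py end
```

```text
t 24.2 pos [0.6559 0.3052 0.3058] turn [ -0.27   0.24 137.  ] shift now [ 0.0886 -0.0903  0.1283] shift after turn [-0.127   0.0058  0.1278] F [-1.3 -1.2  0. ] w 0.0501 j6 64.9
side -0.12 81 [-0.1045 -0.0809] w [-0.0254 -0.0142  0.0206] z [0.0529 0.0755 0.0828 0.0839]
side -0.07 79 [-0.0698 -0.0307] w [-0.0184 -0.012   0.0091] z [0.0543 0.0719 0.0762 0.0776]
side -0.03 96 [-0.0293  0.0198] w [-0.018  -0.012   0.0081] z [0.0522 0.072  0.0766 0.0785]
side 0.03 52 [0.0303 0.0585] w [-0.0186 -0.0108  0.0098] z [0.0547 0.0708 0.0764 0.0774]
side 0.06 96 [0.0607 0.1192] w [-0.0186 -0.0117  0.0097] z [0.0531 0.0706 0.0882 0.0947]
top -0.12 123 [-0.101  -0.0801] w [-0.0223 -0.0026  0.0223] z [0.06   0.0783 0.0853 0.0871]
top -0.07 156 [-0.0696 -0.0303] w [-0.016  -0.0027  0.0157] z [0.0624 0.0753 0.0796 0.0812]
top -0.03 201 [-0.0299  0.0194] w [-0.0157 -0.0024  0.0152] z [0.0624 0.0758 0.0804 0.0821]
top 0.03 120 [0.03   0.0599] w [-0.0162 -0.003   0.0153] z [0.0631 0.0753 0.0804 0.0821]
top 0.06 13 [0.0601 0.0658] w [-0.0132  0.0065  0.0139] z [0.0642 0.0745 0.0798 0.0809]
st5 [157.57 153.03]
end [160.75 155.49]
```

View pics/end.png

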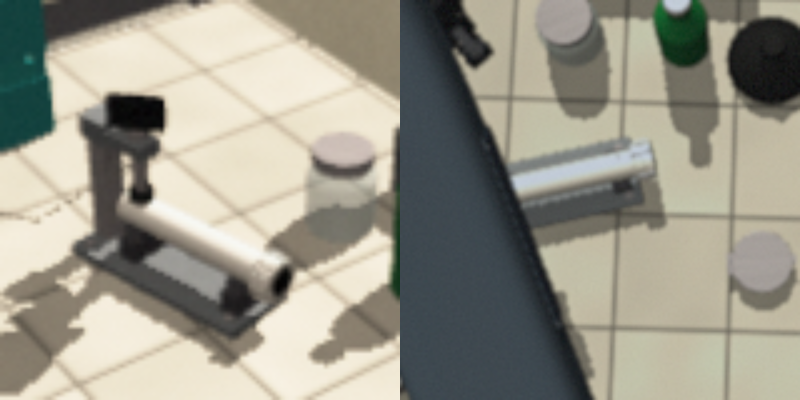

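```bash
python3 - <<'E'
from h import *
for n in('st5','end'):
    t=np.load(n+'.npz');P=cloud('side',t['d']);p=t['p']
    m=(np.hypot(P[...,0]-.529,P[...,1]-.3045)<.04)&(P[...,2]>.175)&(P[...,2]<.205)&(p.max(2)<70)
    q=P[m][:,:2].astype(np.float32);print(n,len(q),cv2.minAreaRect(q),P[m][:,2].max())
    f=cv2.fitLine(q,cv2.DIST_HUBER,0,.001,.001).ravel();print(np.degrees(np.arctan2(f[1],f[0])))
E
```

```text
st5 67 ((0.5266081690788269, 0.29874199628829956), (0.05265456810593605, 0.015839705243706703), 2.909116268157959) 0.1943827799122413
-2.5708656
end 72 ((0.5287757515907288, 0.2988913953304291), (0.016482122242450714, 0.05119476839900017), 45.60646057128906) 0.19407362239384796
-44.62639
```

The bar went from -2.6° to 135.4°, a 222° clockwise turn, as intended. Handing in.

```bash
python3 -c "
from rig import ctrl
print(ctrl.sign_off())"
```

```text
the job is handed in; nothing more can be done
None
```

The pipe is home in both cradles and the clamp is turned about a quarter turn past touch. I handed the job in at about 24 s; it reports no verdict.

**What I did**
- I lifted the white pipe straight off the tray and slid it in under the foot, plain end towards the post. It settled at about 10 N, and I let go before touching the clamp.
- I gripped the knob bar once and turned it clockwise. In the images the foot stopped moving at about 133° of turn, which I took as touch, and I carried on to 223°.

**Last checks**
- **Pipe:** the side view puts the pipe's top at z ≈ 0.077 m along its length, which is its home height. Mid-length is about 3 mm or less from the seat along the axis, about 1 mm off across, with the collar outside the near cradle.
- **Clamp:** the foot is on the pipe. The bar's angle measured after release gives 222° of turn, so the foot should be pushed back about 9 mm.

**Disagreements and limits**
- **Pipe height:** the top camera reads the pipe's top 2–3 mm higher than the side camera. It read about 2 mm high on the tray too.
- **Touch angle:** I got it from sub-pixel motion of the foot, so it is good to about ±5° (0.5 mm of foot travel).
- **Other objects:** I saw no contact with them, but did not measure their positions again at the end.

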